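# Knock out a drilled gusset and load the next blank

## Task

The drilled gusset sits flush in the nest of the sloping jig: push the knockout rod all the way up by the grip at the jig's far side so that the gusset's pointed end stands clear, take the gusset out and lay it flat and square on the finished pile, pointing the same way as the others. Then push the knockout rod back down and load the blank from the pine bearers into the nest: hook its tail under the steel lip, lower its pointed end, and see that it lies fully home and flush. Do not disturb the stapler, the glue bottle or the tape measure.

Things in the scene. Friction and masses are not known exactly. Their poses are not given: they have to be found in the camera images.
- nest: Fixed sloping board of the jig (x=-45 to 225, y=-75 to 75 mm), rising towards the left (+y) at 22 degrees, with a pocket 18 mm deep in its face. Origin: on the pocket's floor at the middle of its lower end wall; x up the slope along the pocket, y across, z square out of the board. Face at z=18 mm. A seated gusset's centre is at x=90 to 95, y=0, z=9 mm, flush with the face.
- nest_hole (a point): Middle of the rod's hole in the pocket's floor, at x=115 mm of the nest; axes as the nest. The pocket has a gusset's outline plus 2 mm at each side and 5 mm lengthwise: tail channel 44 mm wide to x=17, body 64 mm wide to x=153, then a 90 degree point ending at x=185 mm; side edges bevelled 3 mm wide and 5 mm deep.
- nest_lip (a point): Middle of the lower front edge of the fixed steel lip over the pocket's tail end, at x=12, z=22 mm of the nest; axes as the nest. The lip is 90 mm wide and 5 mm thick and covers the tail's last 12 mm with 4 mm to spare above the face; screw heads on it reach z=33 mm at x=-26.
- knockout (a joint): Travel of the knockout rod along the nest's z, in m: 0 is down (rod's top level with the pocket's floor), 0.036 is fully up, where a gusset in the nest is tilted about 17 degrees to the board, its tail still under the lip. Friction keeps it where it is left: about 13 N lift it, 4 N push it down.
- knockout_grip (a point): Middle of the rubber grip that moves the knockout rod: a level round bar 18 mm thick, 74 mm long, along the nest's y, outside the jig's far side from the robot (the nest's -y side). A yoke under the board joins it to the rod, so both travel along the nest's z. When down it is at x=115, y=-140, z=-60 mm of the nest, about 50 mm above the table. Axes as the nest.
- drilled_center (a point): Centre of the drilled plywood gusset that starts flush in the nest; 180 x 60 x 18 mm, 0.10 to 0.17 kg: at its -x end a tail 40 mm wide and 20 mm long, then a body 60 mm wide and 130 mm long, at its +x end a 90 degree point 30 mm long. z is its upper face's normal.
- drilled_tail (a point): Middle of the tail's end face of the drilled gusset, 90 mm in -x from its centre.
- drilled_point (a point): Tip of the drilled gusset's point, 90 mm in +x from its centre, half-way up.
- pile_top (a point): Middle of the top face of the finished pile (fixed): three drilled gussets of the same outline on a board 210 x 90 mm, top 66 mm above the table; x runs from their tails to their points, z up.
- blank_center (a point): Centre of the undrilled plywood gusset (the blank) lying on two pine bearers; 180 x 60 x 18 mm, 0.10 to 0.17 kg: at its -x end a tail 40 mm wide and 20 mm long, then a body 60 mm wide and 130 mm long, at its +x end a 90 degree point 30 mm long. z is its upper face's normal.
- blank_tail (a point): Middle of the tail's end face of the blank, 90 mm in -x from its centre.
- blank_point (a point): Tip of the blank's point, 90 mm in +x from its centre, half-way up.
- bearers: Two fixed pine bearers 44 mm wide, 170 mm long, 30 mm high, running along y of this frame with their middle lines at x=-60 and x=60 mm (a 76 mm gap between them); origin on the table between them. The blank lies across their tops.
- stapler_center (a point): Middle of the blue pneumatic stapler standing on its magazine, about 240 x 56 x 131 mm. Leave alone.
- glue_center (a point): Middle of the white glue bottle, 64 mm across and 170 mm tall, upright. Leave alone.
- tape_center (a point): Middle of the tape measure, 70 x 34 x 66 mm. Leave alone.
Not all that is in view belongs to the job. What is shaped like the part that bears blank_center but orange or yellow is not meant.

How it is judged:
By the outcome, as a careful person would: the job done as asked, in the order asked, and still so for the second after the job is handed in, with the robot touching nothing.
It also fails if it takes over 72 s, if anything falls off the work surface, if the arm or the gripper's body presses on something with over 40 N, if the wrist force passes 120 N, or if a joint passes its speed limit or range.

## Robot

A 6-joint arm with a two-finger parallel gripper is mounted at the origin on the work surface. World frame = base frame: x ahead of the robot, y to its left, z up, the work surface at z = 0. Lengths are in m, angles in rad, forces in N, time in s.
With the tool pointing down it reaches from about 0.25 to 0.725 m from the base axis. Payload 4 kg.
Tool frame: the origin (TCP) lies midway between the tips of the shut fingers; the grasp point (between the pads) lies 19 mm behind it; z points along the fingers, x is the direction in which the jaws open and shut, and the axes are right-handed (so a half turn about z gives the same grasp; the last joint's range is limited). The gripper opens to 85 mm and grips with 20 to 120 N. Pads are 22 mm wide; open, the fingers measure 114 mm over their backs; the gripper's body (76 mm by 85 mm) begins 54 mm behind the grasp point. The pads swing forward as they close: fully open they stand 13 mm farther back than shut.
Start: joints at [-1.227, 0.241, 0.005, 1.335, 0, 1.571], TCP at [0.169, -0.471, 0.231] pointing down, gripper open.
Joint ranges: [-2.72, 2.72], [-1.05, 1.87], [-1.09, 1.28], [-1.99, 2.15], [-1.42, 1.44], [-3.14, 3.14]. Speed limits (rad/s): [2.79, 2.79, 3.14, 3.14, 3.14, 3.14].

## Interface

Orientations are given as a unit quaternion [x, y, z, w].
In Python, from workcell import bot, vision, ticket gives the robot as it stands.
- The arm moves only by the tool play_rows, never from a script. Its argument "deltas" is one flat list of numbers, 5 for each row, row after row: the opening, from 0 (shut) to 1 (fully open), then the shift along the tool's x, y, z in units of 60 mm (1.0 is 60 mm), then the turn about the tool's z in degrees. A call has 1 to 12 rows; each row shifts and turns the pose as measured when the row begins, along the tool's axes as they then stand; what a row does not reach is not made up. A row lasts 1/8 s, in which the tool goes at most 62.5 mm and 10.7 degrees, less where a joint would pass 70% of its speed; a pose out of reach is approached as far as the arm can. A call is refused whole if a number of a shift passes 1 or a number of a turn 10.7, either way. A call with a gripper value outside its range is refused whole. The fingers move at their own pace and stop on an object; the grip force is fixed at half the most. Time passes only in rows, so rows that do not move let the fingers close. It gives the time, the measured TCP pose, the force and the opening at its end, in the units of the state.
- bot.get_obs(): the state, without advancing time (a new reading comes with each control period).
- vision.camera(name): name is "side" or "top"; returns a dict with "color" (420x560x3 uint8, blue, green, red), "intrinsics" (3x3 intrinsics, pixels), "rvec" (rotation vector, rad) and "tvec" (3), from world to camera coordinates, as OpenCV has them. Camera axes: x right, y down, z forward; pixel columns grow to the right and rows downward; lengths in m; the calibration is good to about 2 mm. A picture is of the moment at which its call begins. There is no depth.
- ticket.job_done(): hands the job in, once; it reports no verdict.
The state is a dict: "clock": time; "joint_pos": joint angles; "joint_vel": joint speeds; "tau": joint torques, N m; "eef_pos": TCP position; "tool_rot": TCP orientation; "ft_force": force on the tool from outside, world axes, zero at the start; "ft_torque": the same for the moment, N m; "grip_width": finger opening in m.
Only numpy, scipy, OpenCV 4.12 (cv2) and the standard library are available. Lean on these libraries where they do the work, as an engineer would, in place of code of your own. Each camera call takes 0.05 s, during which the arm holds its last target. There are 200 camera calls.

## Working session

There is one attempt and no reset: what is moved stays moved. The work goes in short steps, Python scripts to look and compute and a tool call to move; the robot and the scene stay as the last step left them, time stands still between calls to the robot, and variables do not carry over. Pictures are saved under pics/ and viewed, about 8 in all and at most 12, crops included, and the job is handed in when it is done.

Besides the shell and the picture viewer there is one more tool, called after ">>>" as name(argument=value, ...), one argument or row to a line, values as JSON. play_rows: Moves the arm, as the interface text tells. Its arguments: {"type":"object","properties":{"deltas":{"type":"array"}},"required":["deltas"]}

```bash
ls; mkdir -p pics; python3 - <<'E'
from workcell import bot, vision
import cv2
print(bot.get_obs())
for n in("side","top"):
    c=vision.camera(n); cv2.imwrite(f"pics/{n}0.png",c["color"]); print(n,c["intrinsics"],c["rvec"],c["tvec"])
E
```

```text
pics
{'clock': 0.0, 'joint_pos': array([-1.22696325e+00,  2.41410430e-01,  3.70152706e-03,  1.33517264e+00,
        1.09905063e-05,  1.57077678e+00]), 'joint_vel': array([ 0.00034805,  0.00156745,  0.00057609, -0.00083165, -0.00026578,
       -0.00178664]), 'tau': array([ 2.63978895e-03, -3.72317934e+01,  2.52408636e+01,  1.68643525e-02,
        5.98648307e-05, -1.28719495e-05]), 'eef_pos': array([ 0.16833908, -0.47013818,  0.23040555]), 'tool_rot': array([ 8.17653722e-01, -5.75709391e-01, -8.49317560e-04, -6.04749544e-04]), 'ft_force': array([-0.60440767, -0.40567481,  0.23180874]), 'ft_torque': array([ 0.00239387,  0.0169971 , -0.02735018]), 'grip_width': 0.08527566903935925}
side [[534.60551331   0.         281.38326255]
 [  0.         534.60551331 211.10282858]
 [  0.           0.           1.        ]] [ 0.30217488 -2.84505344  1.08524166] [0.4532714  0.20080854 1.77900616]
top [[515.44594899   0.         275.26382724]
 [  0.         515.44594899 209.90938509]
 [  0.           0.           1.        ]] [ 2.16297673 -2.20506398  0.08333311] [-0.07562     0.51164291  1.81263591]
```

View pics/top0.png

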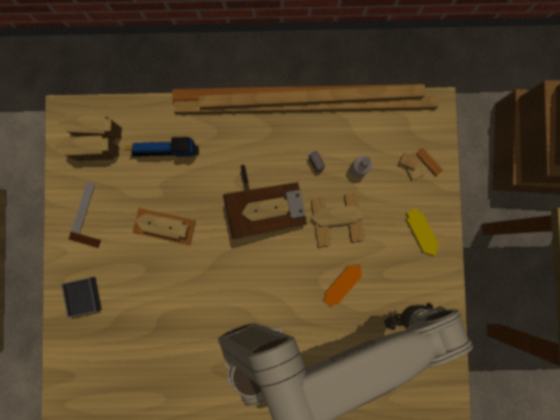

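View pics/side0.png

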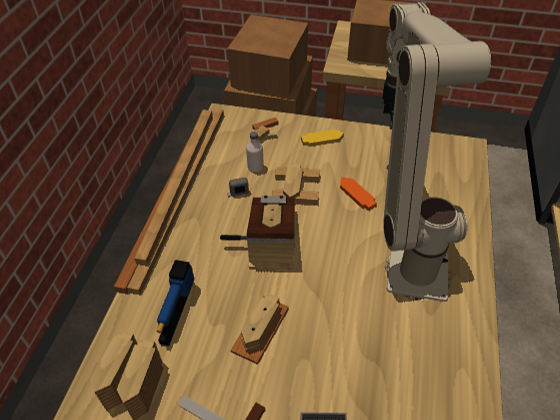

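```bash
python3 - <<'E'
import cv2,numpy as np
t=cv2.imread("pics/top0.png");s=cv2.imread("pics/side0.png")
def cr(im,x0,x1,y0,y1,k):
    c=cv2.resize(im[y0:y1,x0:x1],None,fx=k,fy=k,interpolation=cv2.INTER_CUBIC)
    return np.clip(255*(c/255.)**.6,0,255).astype('u1')
cv2.imwrite("pics/c1.png",cr(t,215,370,155,255,5))
a=cr(s,215,335,155,275,5)           # 600x600
b=cr(t,130,200,200,250,2.85)[:300]; d=cr(s,225,295,290,365,2.85)
o=np.zeros((600,800,3),'u1');o[:600,:600]=a;o[:b.shape[0],600:600+b.shape[1]]=b;o[300:300+d.shape[0],600:600+d.shape[1]]=d
cv2.imwrite("pics/c2.png",o)
E
```

```text
(no output)
```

View pics/c1.png

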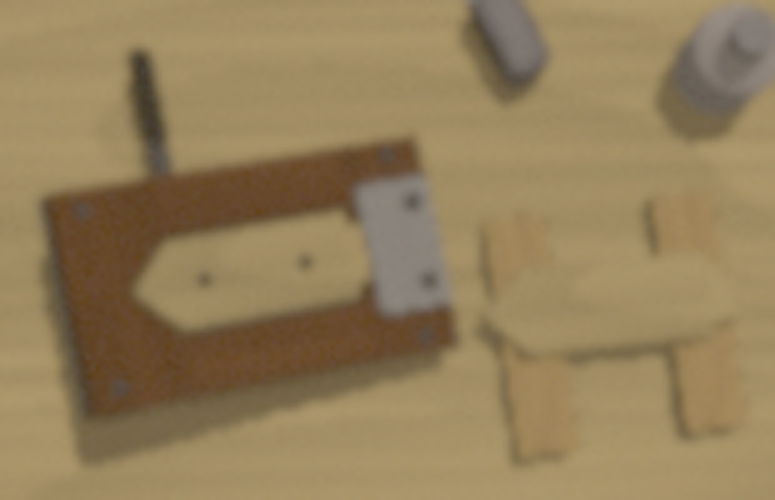

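View pics/c2.png

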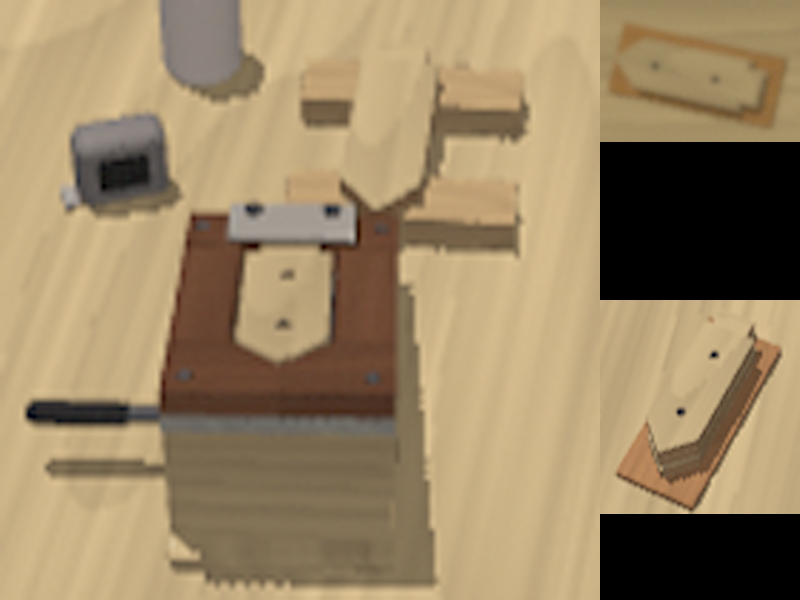

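```bash
cat > h.py <<'E'
import numpy as np,cv2
from scipy.optimize import least_squares
from workcell import bot,vision
C={}
def cam(n,img=None):
    c=vision.camera(n); C[n]=c; return c
def pj(n,P):
    c=C[n]; return cv2.projectPoints(np.atleast_2d(np.asarray(P,float)),c["rvec"],c["tvec"],c["intrinsics"],None)[0][:,0]
def T(p,slope):  # p: x,y,z,yaw of local +x ; slope rad
    cx=np.array([np.cos(p[3])*np.cos(slope),np.sin(p[3])*np.cos(slope),np.sin(slope)])
    cy=np.array([-np.sin(p[3]),np.cos(p[3]),0]); return np.array([cx,cy,np.cross(cx,cy)]).T
def tf(p,slope,P): return np.asarray(P)@T(p,slope).T*1e-3+np.asarray(p[:3])
def fit(p0,slope,obs,fixz=None):
    def f(q):
        p=q if fixz is None else [q[0],q[1],fixz,q[2]]
        return np.concatenate([(pj(n,tf(p,slope,[P]))[0]-uv) for n,P,uv in obs])
    q0=p0 if fixz is None else [p0[0],p0[1],p0[3]]
    r=least_squares(f,q0,loss='soft_l1',f_scale=.5); q=r.x
    return (q if fixz is None else np.array([q[0],q[1],fixz,q[2]])),f(q).reshape(-1,2)
def outline(z): return [(-90,-20,z),(-70,-20,z),(-70,-30,z),(60,-30,z),(90,0,z),(60,30,z),(-70,30,z),(-70,20,z),(-90,20,z)]
def c(u,v,x0,y0,k): return ((u+.5)/k-.5+x0,(v+.5)/k-.5+y0)
S=np.radians(22)
E
cat > f.py <<'E'
from h import *
cam("top");cam("side")
t=lambda u,v:c(u,v,215,155,5); s=lambda u,v:c(u,v,215,155,5)
t2=lambda u,v:c(u-600,v,130,200,2.85); s2=lambda u,v:c(u-600,v-300,225,290,2.85)
N,e=fit([.45,0,.063,1.5],S,[("top",(225,-75,18),t(42,200)),("top",(225,75,18),t(90,415)),("top",(-45,-75,18),t(415,138)),("top",(-45,75,18),t(458,345)),
 ("side",(-45,-75,18),s(192,213)),("side",(-45,75,18),s(400,213)),("side",(225,-75,-10),s(163,412))][:6])
print("nest",N,e.round(1).tolist())
P,e=fit([.4,.3,.066,1.5],0,[("top",(90,0,0),t2(617,69)),("top",(105,-45,-54),t2(626,24)),("top",(-105,-45,-54),t2(786,60)),("top",(-105,45,-54),t2(772,127)),("top",(105,45,-54),t2(610,94)),
 ("side",(60,-30,0),s2(648,415)),("side",(60,30,0),s2(698,440)),("side",(105,-45,-54),s2(617,474)),("side",(105,45,-54),s2(693,510)),("side",(-105,45,-54),s2(781,349))],.066)
print("pile",P,e.round(1).tolist())
B,e=fit([.45,-.2,.048,1.5],0,[("top",(90,0,0),t(484,308)),("side",(90,0,0),s(378,210)),("side",(60,-30,0),s(343,180)),("side",(-90,-20,0),s(360,50)),("side",(-90,20,0),s(435,55)),("top",(-90,20,0),t(738,312)),("top",(-90,-20,0),t(732,270))],.048)
print("blank",B,e.round(1).tolist())
R,e=fit([.45,-.2,.03,1.5],0,[("top",(82,85,0),t(515,463)),("top",(38,85,0),t(578,458)),("top",(82,-85,0),t(483,215)),("top",(-38,85,0),t(683,437)),("top",(-82,85,0),t(745,433)),("top",(-82,-85,0),t(712,195))],.03)
print("bearers",R,e.round(1).tolist())
np.savez("fit.npz",N=N,P=P,B=B,R=R)
print("grip",tf(N,S,[(115,-140,-60),(115,-140,-24)]))
o=[]
for n,(x0,x1,y0,y1),k in(("top",(215,370,160,250),5),("side",(225,325,180,270),6)):
    im=np.clip(255*(C[n]["color"][y0:y1,x0:x1]/255.)**.6,0,255).astype('u1');im=cv2.resize(im,None,fx=k,fy=k,interpolation=cv2.INTER_CUBIC)
    def pl(W,col,closed=True):
        q=((pj(n,W)-[x0,y0]+.5)*k-.5); cv2.polylines(im,[np.round(q*8).astype('i4')],closed,col,1,cv2.LINE_AA,3)
    pl(tf(N,S,[(225,-75,18),(225,75,18),(-45,75,18),(-45,-75,18)]),(0,255,0))
    pl(tf(N,S,np.array(outline(9))+[92.5,0,9]),(255,0,0))
    pl(tf(N,S,[(12,-45,22),(12,45,22)]),(0,0,255)); pl(tf(N,S,[(115,-103,-60),(115,-177,-60)]),(0,0,255))
    pl(tf(B,0,outline(0)),(0,255,255)); pl(tf(R,0,[(82,85,0),(82,-85,0),(38,-85,0),(38,85,0)]),(255,0,255))
    o.append(im)
cv2.imwrite("pics/o1.png",o[0]);cv2.imwrite("pics/o2.png",o[1])
h=600;cv2.imwrite("pics/o.png",np.vstack([cv2.copyMakeBorder(cv2.resize(i,None,fx=f,fy=f),0,0,0,800-int(round(i.shape[1]*f)),cv2.BORDER_CONSTANT) for i,f in((o[0],.6),(o[1],.6))]))
E
python3 f.py
```

```text
nest [ 0.52059277 -0.12883494  0.06096729  1.76325954] [[0.5, -0.8], [0.3, 1.0], [-0.9, -0.3], [-0.3, 0.3], [-0.0, -0.3], [-0.0, 0.2]]
pile [0.46001183 0.31667145 0.066      1.33986411] [[-1.9, -3.8], [-2.1, -0.3], [-0.8, -0.6], [-1.5, 0.6], [-2.3, -0.2], [-0.1, -0.0], [0.7, -0.9], [0.3, -1.2], [0.7, -1.7], [0.3, -1.6]]
blank [ 0.48319249 -0.29581048  0.048       1.65046165] [[-1.4, 2.2], [-0.2, -0.6], [-0.2, -1.2], [4.0, -2.6], [-0.7, -2.7], [-0.4, 2.0], [-0.5, -1.0]]
bearers [ 0.46904131 -0.30383486  0.03        1.67739863] [[-0.1, -0.2], [-0.3, -0.8], [-0.0, 1.6], [0.1, 0.7], [0.1, -0.1], [0.1, -0.2]]
grip [[0.63331345 0.02466266 0.04841601]
 [0.63589298 0.01142583 0.08179463]]
```

```bash
python3 - <<'E'
import cv2,numpy as np
a=cv2.imread("pics/o1.png");b=cv2.imread("pics/o2.png")
print(a.shape,b.shape)
cv2.imwrite("pics/o.png",np.vstack([cv2.resize(a,(560,325),interpolation=cv2.INTER_AREA),cv2.copyMakeBorder(b[:275,:560],0,0,0,0,cv2.BORDER_CONSTANT)]))
E
```

```text
(450, 775, 3) (540, 600, 3)
```

View pics/o1.png

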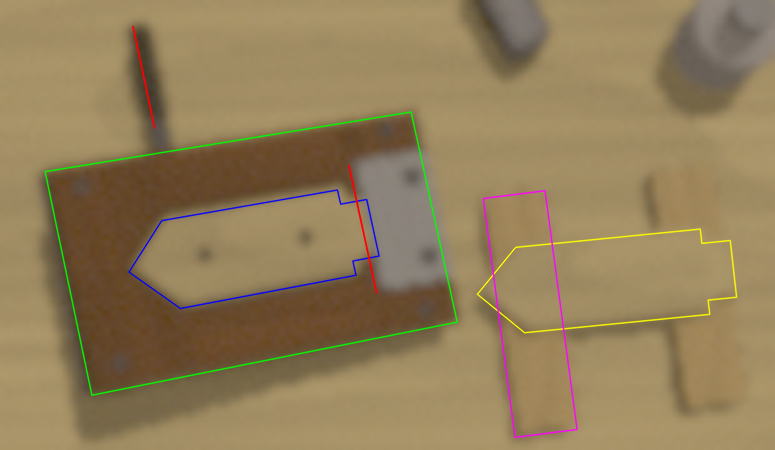

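```bash
cat > icp.py <<'E'
from h import *
from scipy.ndimage import map_coordinates,gaussian_filter
G={}
def prep():
    for n in C:
        im=cv2.cvtColor(C[n]["color"],cv2.COLOR_BGR2LAB).astype(float); G[n]=[gaussian_filter(im[...,i],.7) for i in range(3)]
def segs(poly,closed=True):
    poly=[np.array(p,float) for p in poly]; return list(zip(poly,poly[1:]+poly[:1])) if closed else list(zip(poly[:-1],poly[1:]))
def refine(p,slope,items,w=3.,fixz=True,it=12,hold=None):
    # items: list of (cam,segment)
    p=np.array(p,float); off=np.arange(-w,w+.01,.25)
    for k in range(it):
        D=[]
        for n,(a,b) in items:
            m=max(4,int(np.linalg.norm(b-a)/6)); L=a+(b-a)*np.linspace(.08,.92,m)[:,None]
            uv=pj(n,tf(p,slope,L)); t=uv[-1]-uv[0]; t/=np.linalg.norm(t); nn=np.array([-t[1],t[0]])
            q=uv[:,None]+off[None,:,None]*nn
            g=sum(np.abs(np.gradient(map_coordinates(ch,[q[...,1],q[...,0]],order=1),axis=1)) for ch in G[n])
            g=g.mean(0)*1.0 if m<6 else gaussian_filter(g,[1.5,0])
            g=np.atleast_2d(g)*np.exp(-.5*(off/w/.7)**2)
            if g.shape[0]==1: g=np.repeat(g,m,0)
            j=g.argmax(1)
            for i in range(m): D.append((n,L[i],uv[i]+nn*off[j[i]],nn,min(1,g[i,j[i]]/4)))
        f=lambda q:np.array([ww*((pj(n,tf(full(q),slope,[l]))[0]-o)@nn) for n,l,o,nn,ww in D])
        full=(lambda q:np.array([q[0],q[1],p[2],q[2]])) if fixz else (lambda q:q)
        q0=p[[0,1,3]] if fixz else p
        r=least_squares(f,q0,loss='soft_l1',f_scale=.4); p=full(r.x)
    return p,np.sqrt(np.mean(f(r.x)**2))
E
cat > r.py <<'E'
from icp import *
cam("top");cam("side");prep()
z=np.load("fit.npz");N,P,B=z["N"],z["P"],z["B"]
face=segs([(225,-75,18),(225,75,18),(-45,75,18),(-45,-75,18)])
gus=segs(np.array(outline(0))+[92.5,0,18])[2:6]
I=[("top",s) for s in face+gus]+[("side",s) for s in [face[1],face[2],face[3]]+gus]
for wi in(3,2): N,e=refine(N,S,I,wi,False)
print("nest",N.round(4),e)
for cc in("top","side"):
    q,e=refine(N,S,[i for i in I if i[0]==cc],2,True);print(cc,q.round(4),e)
pb=segs([(105,-45,-54),(105,45,-54),(-105,45,-54),(-105,-45,-54)]);pg=segs(outline(0))
I=[("top",s) for s in pb[:1]+pb[2:]+pg[2:5]]+[("side",s) for s in pb[:2]+pg[2:5]]
for wi in(4,2.): P,e=refine(P,0,I,wi)
print("pile",P.round(4),e)
I=[("top",s) for s in pg]+[("side",s) for s in pg]
for wi in(4,2.): B,e=refine(B,0,I,wi)
print("blank",B.round(4),e)
for cc in("top","side"):
    q,e=refine(B,0,[i for i in I if i[0]==cc],2,True);print(cc,q.round(4),e)
np.savez("fit2.npz",N=N,P=P,B=B)
print("grip",tf(N,S,[(115,-145,-60),(115,-145,-24)]))
def ov(n,box,k):
    x0,x1,y0,y1=box
    im=np.clip(255*(C[n]["color"][y0:y1,x0:x1]/255.)**.6,0,255).astype('u1');im=cv2.resize(im,None,fx=k,fy=k,interpolation=cv2.INTER_CUBIC)
    def pl(W,col):
        q=((pj(n,W)-[x0,y0]+.5)*k-.5); cv2.polylines(im,[np.round(q*8).astype('i4')],True,col,1,cv2.LINE_AA,3)
    pl(tf(N,S,[(225,-75,18),(225,75,18),(-45,75,18),(-45,-75,18)]),(0,255,0));pl(tf(N,S,np.array(outline(0))+[92.5,0,18]),(255,0,0))
    pl(tf(N,S,[(12,-45,22),(12,45,22)]),(0,0,255)); pl(tf(N,S,[(115,-103,-60),(115,-177,-60)]),(0,0,255))
    pl(tf(B,0,outline(0)),(0,255,255)); pl(tf(P,0,outline(0)),(255,255,0));pl(tf(P,0,[(105,-45,-54),(105,45,-54),(-105,45,-54),(-105,-45,-54)]),(255,0,255))
    return im
a=ov("top",(215,370,175,250),4);b=ov("side",(218,318,165,240),3);d=ov("top",(130,200,200,250),4);e=ov("side",(225,295,290,365),4)
o=np.zeros((600,800,3),'u1');o[:300,:620]=a;o[300:525,:300]=b;o[300:500,310:590]=d;o[300:600,595:800]=e[:,:205]
cv2.imwrite("pics/o3.png",o)
E
python3 r.py
```

```text
nest [ 0.5215 -0.1282  0.0668  1.7603] 0.31757932555937435
top [ 0.5208 -0.1286  0.0668  1.7586] 0.27795891067971207
side [ 0.5215 -0.1274  0.0668  1.7561] 0.34416673149855503
pile [0.4582 0.3175 0.066  1.3145] 0.4165316307373239
blank [ 0.4853 -0.2938  0.048   1.6595] 0.1704818981442065
top [ 0.4865 -0.3001  0.048   1.6626] 0.06797001268764818
side [ 0.4848 -0.2922  0.048   1.6642] 0.1375168377043464
grip [[0.63961819 0.02595468 0.05420317]
 [0.64215904 0.01271036 0.08758179]]
```

View pics/o3.png

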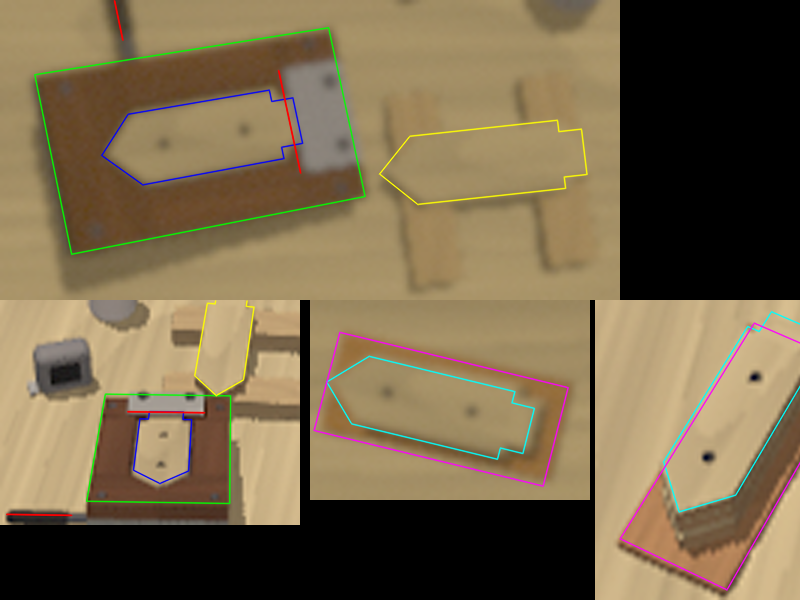

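```bash
cat > p.py <<'E'
import sys,numpy as np
from workcell import bot
from scipy.spatial.transform import Rotation as R
def st():
    o=bot.get_obs(); M=R.from_quat(o["tool_rot"]).as_matrix(); return o,M,np.degrees(np.arctan2(M[1,0],M[0,0]))
def plan(p,phi,n,grip):
    "rows from the present pose to p (m), jaw angle phi (deg, world), in n rows"
    o,M,f=st(); d=(phi-f+90)%180-90; t=-d/n; D=(np.array(p)-o["eef_pos"])/n/.06
    out=[]
    for i in range(n):
        a=np.radians(f-t*i); x=np.array([np.cos(a),np.sin(a),0]);y=np.array([np.sin(a),-np.cos(a),0])
        out.append([grip]+[round(float(v),2) for v in (D@x,D@y,-D[2])]+[round(t,1)])
    for r in out: print(r)
    print("t",round(o["clock"],2),"pos",o["eef_pos"].round(4),"phi",round(f,1),"F",o["ft_force"].round(1),"w",round(o["grip_width"],4),"tilt",M[:,2].round(3))
if __name__=="__main__":
    a=[float(v) for v in sys.argv[1:]]; plan(a[:3],a[3],int(a[4]),a[5])
E
python3 p.py 0.640 0.026 0.24 -79.1 12 1
```

```text
[1.0, -0.43, -0.85, -0.01, np.float64(0.7)]
[1.0, -0.44, -0.84, -0.01, np.float64(0.7)]
[1.0, -0.45, -0.84, -0.01, np.float64(0.7)]
[1.0, -0.46, -0.83, -0.01, np.float64(0.7)]
[1.0, -0.47, -0.83, -0.01, np.float64(0.7)]
[1.0, -0.48, -0.82, -0.01, np.float64(0.7)]
[1.0, -0.49, -0.81, -0.01, np.float64(0.7)]
[1.0, -0.5, -0.81, -0.01, np.float64(0.7)]
[1.0, -0.51, -0.8, -0.01, np.float64(0.7)]
[1.0, -0.52, -0.79, -0.01, np.float64(0.7)]
[1.0, -0.53, -0.79, -0.01, np.float64(0.7)]
[1.0, -0.54, -0.78, -0.01, np.float64(0.7)]
t 0.3 pos [ 0.1685 -0.4706  0.231 ] phi -70.3 F [0.3 0.6 0.5] w 0.0851 tilt [-0.     0.001 -1.   ]
```

>>> play_rows(
  deltas=[1,-0.43,-0.85,-0.02,0.7,1,-0.44,-0.84,-0.02,0.7,1,-0.45,-0.84,-0.02,0.7,1,-0.46,-0.83,-0.02,0.7,1,-0.47,-0.83,-0.02,0.7,1,-0.48,-0.82,-0.02,0.7,1,-0.49,-0.81,-0.02,0.7,1,-0.5,-0.81,-0.02,0.7,1,-0.51,-0.8,-0.02,0.7,1,-0.52,-0.79,-0.01,0.7,1,-0.53,-0.79,-0.01,0.7,1,-0.54,-0.78,-0.01,0.7],
)

```text
clock: 1.8
eef_pos: [0.6548, 0.0345, 0.2442]
tool_rot: [0.768, -0.64, 0.003, -0.0]
ft_force: [1.2, -1.2, 0.6]
grip_width: 0.0855
```

```bash
python3 p.py 0.640 0.026 0.04 -79.1 6 1
```

```text
[1.0, 0.02, 0.04, 0.57, np.float64(-0.1)]
[1.0, 0.02, 0.04, 0.57, np.float64(-0.1)]
[1.0, 0.02, 0.04, 0.57, np.float64(-0.1)]
[1.0, 0.02, 0.04, 0.57, np.float64(-0.1)]
[1.0, 0.02, 0.04, 0.57, np.float64(-0.1)]
[1.0, 0.02, 0.04, 0.57, np.float64(-0.1)]
t 1.8 pos [0.6548 0.0345 0.2442] phi -79.6 F [ 1.2 -1.2  0.6] w 0.0855 tilt [ 0.004 -0.003 -1.   ]
```

>>> play_rows(
  deltas=[1,0.02,0.04,0.58,0,1,0.02,0.04,0.58,0,1,0.02,0.04,0.58,0,1,0.02,0.04,0.58,0,1,0.02,0.04,0.57,0,1,0.02,0.04,0.53,0,0,0,0,0,0,0,0,0,0,0,0,0,0,0,0,0,0,0,0,0,0,0,0,0,0],
)

```text
clock: 3.18
eef_pos: [0.6504, 0.0266, 0.0338]
tool_rot: [0.77, -0.638, 0.007, -0.0]
ft_force: [0.9, 3.8, -8.1]
grip_width: 0.0161
```

```bash
python3 p.py 0.640 0.026 0.04 -79.1 1 0; python3 - <<'E'
from h import *
N=np.load("fit2.npz")["N"]; print(T(N,S)[:,2])
E
```

```text
[0.0, -0.02, 0.17, -0.1, np.float64(-0.1)]
t 3.17 pos [0.6504 0.0266 0.0338] phi -79.2 F [ 0.9  3.8 -8.1] w 0.0161 tilt [ 0.012 -0.009 -1.   ]
[ 0.07057928 -0.36789763  0.92718385]
```

>>> play_rows(
  deltas=[0,0.05,0,-0.12,0,0,0.05,0,-0.12,0,0,0.05,0,-0.12,0,0,0.05,0,-0.12,0,0,0.05,0,-0.12,0,0,0.03,0,-0.08,0,0,0.02,0,-0.05,0],
)

```text
clock: 4.05
eef_pos: [0.6527, 0.0135, 0.0674]
tool_rot: [0.772, -0.636, 0.002, -0.001]
ft_force: [11.4, 4.9, -30.0]
grip_width: 0.016
```

```bash
python3 p.py 0.645 0.010 0.07 -79.1 1 0
```

```text
[0.0, 0.03, 0.14, -0.04, np.float64(0.1)]
t 4.05 pos [0.6527 0.0135 0.0674] phi -79.0 F [ 11.4   4.9 -30. ] w 0.016 tilt [ 0.004 -0.001 -1.   ]
```

>>> play_rows(
  deltas=[0.5,0,0,0,0,0.6,0,0,0,0,1,0,0,0,0,1,0,0,-0.5,0,1,0,0,-1,0,1,0,0,-1,0,1,0,0,-1,0,1,0,0.3,-0.4,0],
)

```text
clock: 5.05
eef_pos: [0.6329, 0.0097, 0.3166]
tool_rot: [0.771, -0.636, 0.006, -0.003]
ft_force: [1.4, -0.6, 0.3]
grip_width: 0.0854
```

```bash
cat > look.py <<'E'
import sys; from h import *
def grab(tag,tb,sb,kt=4,ks=4):
    o=[]
    for n,b,k in(("top",tb,kt),("side",sb,ks)):
        cam(n);cv2.imwrite(f"pics/{tag}_{n}.png",C[n]["color"]);x0,x1,y0,y1=b
        o.append(cv2.resize(np.clip(255*(C[n]["color"][y0:y1,x0:x1]/255.)**.6,0,255).astype('u1'),None,fx=k,fy=k,interpolation=cv2.INTER_CUBIC))
    H=max(i.shape[0] for i in o); o=[cv2.copyMakeBorder(i,0,H-i.shape[0],0,0,cv2.BORDER_CONSTANT) for i in o]
    cv2.imwrite(f"pics/{tag}.png",np.hstack(o))
a=sys.argv; grab(a[1],*[tuple(map(int,v.split(","))) for v in a[2:4]],*[int(v) for v in a[4:6]])
E
python3 look.py k1 215,315,150,250 215,315,165,265; python3 p.py .65 0 .3 -79.1 1 1
```

```text
[1.0, 0.21, -0.27, 0.29, np.float64(0.0)]
t 5.15 pos [0.632  0.0093 0.3176] phi -79.1 F [ 0.   0.  -0.6] w 0.0855 tilt [ 0.014 -0.003 -1.   ]
```

View pics/k1.png

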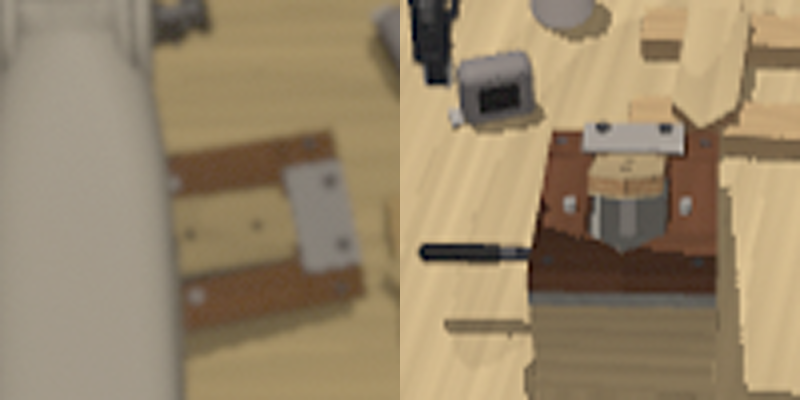

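```bash
python3 - <<'E'
from h import *
N=np.load("fit2.npz")["N"]; g=tf(N,S,[(100.8,0,39.3)])[0]; print(g)
from p import plan
plan([g[0],g[1],.25],10.9,10,1)
E
```

```text
[ 0.50670417 -0.05082709  0.14095312]
[1, 0.06, 0.22, 0.11, np.float64(-9.0)]
[1, 0.02, 0.23, 0.11, np.float64(-9.0)]
[1, -0.01, 0.23, 0.11, np.float64(-9.0)]
[1, -0.05, 0.23, 0.11, np.float64(-9.0)]
[1, -0.08, 0.22, 0.11, np.float64(-9.0)]
[1, -0.12, 0.2, 0.11, np.float64(-9.0)]
[1, -0.15, 0.18, 0.11, np.float64(-9.0)]
[1, -0.17, 0.15, 0.11, np.float64(-9.0)]
[1, -0.19, 0.13, 0.11, np.float64(-9.0)]
[1, -0.21, 0.09, 0.11, np.float64(-9.0)]
t 5.15 pos [0.632  0.0093 0.3176] phi -79.1 F [ 0.   0.  -0.6] w 0.0855 tilt [ 0.014 -0.003 -1.   ]
```

>>> play_rows(
  deltas=[1,0.06,0.22,0.11,-9,1,0.02,0.23,0.11,-9,1,-0.01,0.23,0.11,-9,1,-0.05,0.23,0.11,-9,1,-0.08,0.22,0.11,-9,1,-0.12,0.2,0.11,-9,1,-0.15,0.18,0.11,-9,1,-0.17,0.15,0.11,-9,1,-0.19,0.13,0.11,-9,1,-0.21,0.09,0.11,-9,1,0,0,0,0],
)

```text
clock: 6.52
eef_pos: [0.5013, -0.056, 0.2395]
tool_rot: [0.993, 0.12, 0.002, 0.002]
ft_force: [0.5, 0.1, 0.5]
grip_width: 0.0855
```

```bash
python3 p.py .5067 -.0508 .129 10.9 4 1
```

```text
[1.0, 0.03, -0.02, 0.46, np.float64(0.7)]
[1.0, 0.03, -0.02, 0.46, np.float64(0.7)]
[1.0, 0.03, -0.02, 0.46, np.float64(0.7)]
[1.0, 0.03, -0.02, 0.46, np.float64(0.7)]
t 6.53 pos [ 0.5013 -0.056   0.2395] phi 13.8 F [0.5 0.1 0.5] w 0.0855 tilt [ 0.003 -0.003 -1.   ]
```

>>> play_rows(
  deltas=[1,0.03,-0.02,0.48,0.7,1,0.03,-0.02,0.48,0.7,1,0.03,-0.02,0.48,0.7,1,0.02,-0.02,0.4,0.7,1,0,0,0,0],
)

```text
clock: 7.15
eef_pos: [0.5106, -0.0491, 0.1264]
tool_rot: [0.996, 0.089, 0.004, 0.002]
ft_force: [-0.8, 0.3, -0.1]
grip_width: 0.0855
```

```bash
python3 p.py .5067 -.0508 .128 10.9 1 1
```

```text
[1.0, -0.07, 0.02, -0.03, np.float64(-0.7)]
t 7.15 pos [ 0.5106 -0.0491  0.1264] phi 10.2 F [-0.8  0.3 -0.1] w 0.0855 tilt [ 0.008 -0.003 -1.   ]
```

>>> play_rows(
  deltas=[1,-0.06,0.02,-0.01,-0.7,0.3,0,0,0,0,0,0,0,0,0,0,0,0,0,0,0,0,0,0,0,0,0,0,0,0],
)

```text
clock: 7.9
eef_pos: [0.5095, -0.0511, 0.1305]
tool_rot: [0.996, 0.094, 0.007, 0.002]
ft_force: [-0.8, 0.6, -0.8]
grip_width: 0.0589
```

```bash
python3 - <<'E'
from p import *
o,M,f=st(); p=o["eef_pos"]; h=np.array([-.189,.982,0])
plan(p+h*.022+[0,0,.019],10.9,4,0)
E
```

```text
[0, -0.0, -0.09, -0.08, np.float64(-0.0)]
[0, -0.0, -0.09, -0.08, np.float64(-0.0)]
[0, -0.0, -0.09, -0.08, np.float64(-0.0)]
[0, -0.0, -0.09, -0.08, np.float64(-0.0)]
t 7.9 pos [ 0.5095 -0.0511  0.1305] phi 10.8 F [-0.8  0.6 -0.8] w 0.0589 tilt [ 0.014 -0.003 -1.   ]
```

>>> play_rows(
  deltas=[0,0,-0.09,-0.08,0,0,0,-0.09,-0.08,0,0,0,-0.09,-0.08,0,0,0,-0.09,-0.08,0,0,0,-0.05,-0.4,0,0,0,0,-0.7,0,0,0,0,-0.7,0],
)

```text
clock: 8.78
eef_pos: [0.5, -0.0234, 0.2586]
tool_rot: [0.995, 0.095, 0.002, 0.002]
ft_force: [0.3, 0.5, -0.9]
grip_width: 0.0589
```

```bash
python3 look.py k2 130,310,150,250 150,310,120,270 2 2; python3 p.py 0.4582 0.3175 0.20 -14.7 10 0
```

```text
[0.0, 0.03, -0.57, 0.1, np.float64(2.6)]
[0.0, 0.01, -0.57, 0.1, np.float64(2.6)]
[0.0, -0.02, -0.57, 0.1, np.float64(2.6)]
[0.0, -0.04, -0.57, 0.1, np.float64(2.6)]
[0.0, -0.07, -0.57, 0.1, np.float64(2.6)]
[0.0, -0.09, -0.57, 0.1, np.float64(2.6)]
[0.0, -0.12, -0.56, 0.1, np.float64(2.6)]
[0.0, -0.14, -0.56, 0.1, np.float64(2.6)]
[0.0, -0.17, -0.55, 0.1, np.float64(2.6)]
[0.0, -0.19, -0.54, 0.1, np.float64(2.6)]
t 8.88 pos [ 0.5031 -0.0236  0.2629] phi 10.9 F [ 0.3 -0.6 -0.7] w 0.0589 tilt [ 0.016 -0.003 -1.   ]
```

View pics/k2.png

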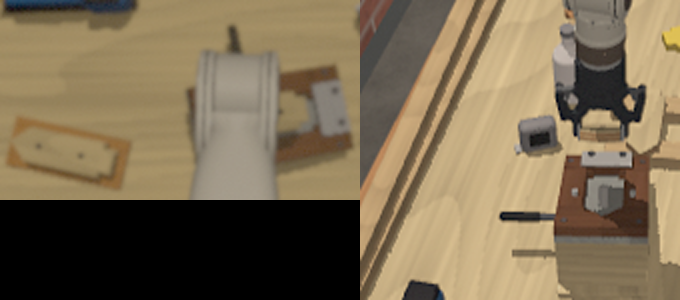

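>>> play_rows(
  deltas=[0,0.03,-0.6,0.08,2.6,0,0.01,-0.6,0.08,2.6,0,-0.02,-0.6,0.08,2.6,0,-0.04,-0.6,0.1,2.6,0,-0.07,-0.6,0.1,2.6,0,-0.09,-0.6,0.1,2.6,0,-0.12,-0.58,0.1,2.6,0,-0.14,-0.56,0.1,2.6,0,-0.17,-0.55,0.1,2.6,0,-0.15,-0.4,0.1,2.6,0,0,0,0,0],
)

```text
clock: 10.25
eef_pos: [0.4579, 0.3321, 0.1965]
tool_rot: [0.99, -0.139, 0.006, 0.003]
ft_force: [-0.7, -0.1, -1.5]
grip_width: 0.059
```

```bash
python3 p.py 0.462 0.332 0.14 -14.7 5 0
```

```text
[0.0, 0.01, -0.0, 0.19, np.float64(-0.3)]
[0.0, 0.01, -0.0, 0.19, np.float64(-0.3)]
[0.0, 0.01, -0.0, 0.19, np.float64(-0.3)]
[0.0, 0.01, -0.0, 0.19, np.float64(-0.3)]
[0.0, 0.01, -0.0, 0.19, np.float64(-0.3)]
t 10.25 pos [0.4579 0.3321 0.1965] phi -16.0 F [-0.7 -0.1 -1.5] w 0.059 tilt [ 0.011 -0.008 -1.   ]
```

>>> play_rows(
  deltas=[0,0.01,0,0.19,-0.3,0,0.01,0,0.19,-0.3,0,0.01,0,0.19,-0.3,0,0.01,0,0.19,-0.3,0,0.01,0,0.19,-0.2,0,0,0,0.17,0,0,0,0,0.17,0,0,0,0,0.17,0],
)

```text
clock: 11.25
eef_pos: [0.4664, 0.3394, 0.1127]
tool_rot: [0.992, -0.127, 0.009, -0.011]
ft_force: [-1.1, 6.6, 10.9]
grip_width: 0.059
```

```bash
python3 p.py 0.462 0.332 0.066 -14.7 5 0
```

```text
[0.0, -0.01, 0.03, 0.16, np.float64(0.0)]
[0.0, -0.01, 0.03, 0.16, np.float64(0.0)]
[0.0, -0.01, 0.03, 0.16, np.float64(0.0)]
[0.0, -0.01, 0.03, 0.16, np.float64(0.0)]
[0.0, -0.01, 0.03, 0.16, np.float64(0.0)]
t 11.25 pos [0.4664 0.3394 0.1127] phi -14.6 F [-1.1  6.6 10.9] w 0.059 tilt [ 0.021  0.019 -1.   ]
```

>>> play_rows(
  deltas=[0,-0.01,0.04,0.16,0,0,-0.01,0.04,0.16,0,0,-0.01,0.04,0.16,0,0,-0.01,0.04,0.16,0,0,0,0.03,0.1,0],
)

```text
clock: 11.88
eef_pos: [0.4721, 0.3501, 0.0823]
tool_rot: [0.992, -0.124, 0.02, -0.033]
ft_force: [-2.0, 3.6, 5.9]
grip_width: 0.0588
```

```bash
python3 p.py 0.462 0.332 0.066 -14.7 2 0
```

```text
[0.0, -0.04, 0.17, 0.14, np.float64(0.2)]
[0.0, -0.04, 0.17, 0.14, np.float64(0.2)]
t 11.88 pos [0.4721 0.3501 0.0823] phi -14.3 F [-2.   3.6  5.9] w 0.0588 tilt [ 0.047  0.061 -0.997]
```

>>> play_rows(
  deltas=[0,-0.06,0.2,0.15,0,0,-0.06,0.2,0.15,0,0,0,0,0,0],
)

```text
clock: 12.25
eef_pos: [0.4652, 0.3352, 0.0676]
tool_rot: [0.991, -0.123, 0.026, -0.039]
ft_force: [-1.6, -2.8, 1.7]
grip_width: 0.0588
```

```bash
python3 p.py 0.462 0.332 0.066 -14.7 2 0;python3 look.py k3 130,230,175,275 220,320,255,355 4 4
```

```text
[0.0, -0.02, 0.03, 0.01, np.float64(0.3)]
[0.0, -0.02, 0.03, 0.01, np.float64(0.3)]
t 12.25 pos [0.4652 0.3352 0.0676] phi -14.2 F [-1.6 -2.8  1.7] w 0.0588 tilt [ 0.06   0.072 -0.996]
```

View pics/k3.png

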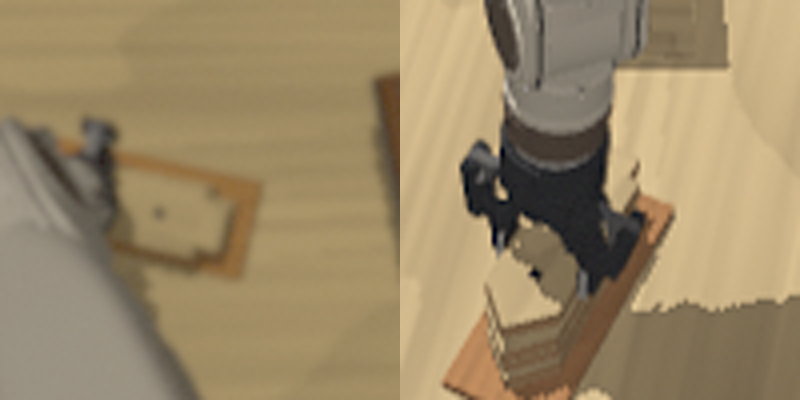

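>>> play_rows(
  deltas=[0,-0.02,0.04,0.12,0,0,0,0.03,0.08,0,0.8,0,0,0,0,1,0,0,0,0,1,0,0,0,0,1,0,0,-0.3,0,1,0,0,-1,0,1,0,0.5,-1,0,1,0,1,-0.5,0,1,0,1,0,0,1,0,1,0,0],
)

```text
clock: 13.72
eef_pos: [0.4089, 0.1245, 0.205]
tool_rot: [0.992, -0.118, 0.029, -0.044]
ft_force: [0.9, -0.7, 0.1]
grip_width: 0.0851
```

```bash
cat > chk.py <<'E'
from icp import *
cam("top");cam("side");prep();P=np.load("fit2.npz")["P"]
for n in C: cv2.imwrite(f"pics/k4_{n}.png",C[n]["color"])
pg=segs(outline(0)); A=np.array([P[0],P[1],.084,P[3]])
I=[("top",s) for s in pg]+[("side",s) for s in pg[2:6]]
for w in(4,2): A,e=refine(A,0,I,w)
d=A[:2]-P[:2];u=np.array([np.cos(P[3]),np.sin(P[3])])
print("drilled",A.round(4),e,"along",d@u,"across",d@[-u[1],u[0]],"dyaw",np.degrees(A[3]-P[3]))
o=[]
for n,(x0,x1,y0,y1) in(("top",(125,205,190,260)),("side",(215,295,280,350))):
    k=5;im=np.clip(255*(C[n]["color"][y0:y1,x0:x1]/255.)**.6,0,255).astype('u1');im=cv2.resize(im,None,fx=k,fy=k,interpolation=cv2.INTER_CUBIC)
    cv2.polylines(im,[np.round(((pj(n,tf(A,0,outline(0)))-[x0,y0]+.5)*k-.5)*8).astype('i4')],True,(255,255,0),1,cv2.LINE_AA,3);o.append(im)
cv2.imwrite("pics/k4.png",np.hstack(o))
E
python3 chk.py; python3 p.py .64 .0127 .25 -79.1 12 1
```

```text
drilled [0.4605 0.3145 0.084  1.3307] 0.2052564301950307 along -0.0023847929632129328 across -0.002994698604008973 dyaw 0.9313907455777211
[1.0, 0.35, 0.07, -0.06, np.float64(5.4)]
[1.0, 0.36, 0.03, -0.06, np.float64(5.4)]
[1.0, 0.36, -0.0, -0.06, np.float64(5.4)]
[1.0, 0.36, -0.03, -0.06, np.float64(5.4)]
[1.0, 0.35, -0.07, -0.06, np.float64(5.4)]
[1.0, 0.34, -0.1, -0.06, np.float64(5.4)]
[1.0, 0.33, -0.13, -0.06, np.float64(5.4)]
[1.0, 0.32, -0.16, -0.06, np.float64(5.4)]
[1.0, 0.3, -0.19, -0.06, np.float64(5.4)]
[1.0, 0.28, -0.22, -0.06, np.float64(5.4)]
[1.0, 0.26, -0.25, -0.06, np.float64(5.4)]
[1.0, 0.24, -0.27, -0.06, np.float64(5.4)]
t 13.82 pos [0.4069 0.1212 0.204 ] phi -14.2 F [ 0.3 -0.6 -0.1] w 0.0854 tilt [ 0.064  0.078 -0.995]
```

View pics/k4.png

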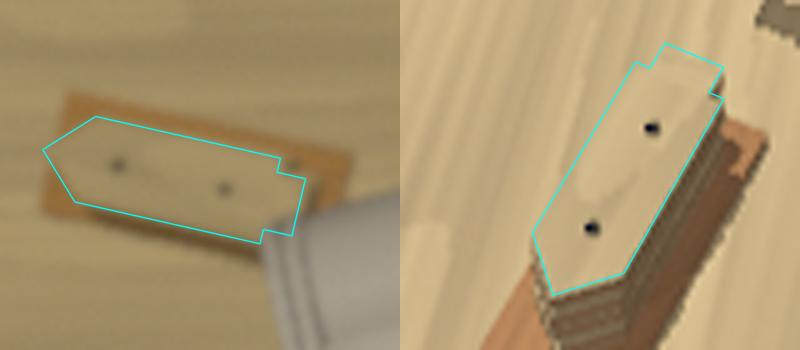

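>>> play_rows(
  deltas=[1,0.36,0.07,-0.3,5.4,1,0.37,0.03,-0.3,5.4,1,0.37,0,-0.1,5.4,1,0.37,-0.03,-0.05,5.4,1,0.36,-0.07,-0.05,5.4,1,0.35,-0.1,-0.05,5.4,1,0.34,-0.13,-0.05,5.4,1,0.33,-0.16,-0.05,5.4,1,0.31,-0.19,-0.05,5.4,1,0.29,-0.22,-0.05,5.4,1,0.27,-0.25,-0.05,5.4,1,0.2,-0.25,-0.05,5.4],
)

```text
clock: 15.32
eef_pos: [0.6469, 0.003, 0.2767]
tool_rot: [0.761, -0.647, -0.003, -0.052]
ft_force: [-0.1, -0.9, 0.5]
grip_width: 0.0853
```

```bash
cat > p2.py <<'E'
from p import *
def plan3(p,phi,n,grip):
    "exact tool-frame shift with tilt, constant turn"
    o,M,f=st(); d=(phi-f+90)%180-90; t=-d/n; D=(np.array(p)-o["eef_pos"])/n/.06
    for i in range(n):
        Mi=M@R.from_euler('z',t*i,degrees=True).as_matrix(); print([grip]+[round(float(v),2) for v in Mi.T@D]+[round(float(t),1)])
    print("t",round(o["clock"],2),"pos",o["eef_pos"].round(4),"phi",round(f,1),"F",o["ft_force"].round(1),"w",round(o["grip_width"],4),"tilt",M[:,2].round(3),"j",o["joint_pos"].round(2))
if __name__=="__main__":
    a=[float(v) for v in sys.argv[1:]]; plan3(a[:3],a[3],int(a[4]),a[5])
E
python3 p2.py .652 .0127 .067 -79.1 6 1
```

```text
[1.0, 0.02, 0.03, 0.58, -0.3]
[1.0, 0.02, 0.03, 0.58, -0.3]
[1.0, 0.02, 0.03, 0.58, -0.3]
[1.0, 0.02, 0.03, 0.58, -0.3]
[1.0, 0.02, 0.03, 0.58, -0.3]
[1.0, 0.02, 0.03, 0.58, -0.3]
t 15.32 pos [0.6469 0.003  0.2767] phi -80.6 F [-0.1 -0.9  0.5] w 0.0853 tilt [ 0.062  0.083 -0.995] j [-0.04  0.49  0.48  1.5   0.08  2.95]
```

>>> play_rows(
  deltas=[1,0.02,0.03,0.59,-0.3,1,0.02,0.03,0.59,-0.3,1,0.02,0.03,0.59,-0.3,1,0.02,0.03,0.58,-0.3,1,0.02,0.03,0.57,-0.3,1,0.02,0.02,0.5,0,0.3,0,0,0,0,0,0,0,0,0,0,0,0,0,0,0,0,0,0,0],
)

```text
clock: 16.58
eef_pos: [0.6586, 0.0161, 0.0651]
tool_rot: [0.77, -0.636, -0.001, -0.055]
ft_force: [1.8, 0.7, -4.2]
grip_width: 0.0163
```

```bash
python3 p2.py .650 .0265 .032 -79.1 6 0
```

```text
[0.0, -0.03, 0.03, 0.09, 0.0]
[0.0, -0.03, 0.03, 0.09, 0.0]
[0.0, -0.03, 0.03, 0.09, 0.0]
[0.0, -0.03, 0.03, 0.09, 0.0]
[0.0, -0.03, 0.03, 0.09, 0.0]
[0.0, -0.03, 0.03, 0.09, 0.0]
t 16.57 pos [0.6586 0.0161 0.0651] phi -78.9 F [ 1.8  0.7 -4.2] w 0.0163 tilt [ 0.068  0.085 -0.994] j [-0.02  0.61  0.12  1.01  0.09  2.94]
```

>>> play_rows(
  deltas=[0,-0.04,0.01,0.11,0,0,-0.04,0.01,0.11,0,0,-0.04,0.01,0.11,0,0,-0.04,0.01,0.11,0,0,-0.04,0.01,0.11,0,0,-0.03,0.01,0.11,0,0,-0.02,0,0.1,0],
)

```text
clock: 17.45
eef_pos: [0.6563, 0.0292, 0.0314]
tool_rot: [0.769, -0.637, 0.005, -0.054]
ft_force: [-22.7, -11.1, 47.1]
grip_width: 0.016
```

```bash
python3 p2.py .650 .0265 .032 -79.1 1 0
```

```text
[0.0, 0.02, 0.11, -0.02, -0.1]
t 17.45 pos [0.6563 0.0292 0.0314] phi -79.2 F [-22.7 -11.1  47.1] w 0.016 tilt [ 0.076  0.076 -0.994] j [0.01 0.63 0.06 0.92 0.08 2.97]
```

>>> play_rows(
  deltas=[0,-0.15,0,0,0,0,-0.15,0,0,0],
)

```text
clock: 17.7
eef_pos: [0.6564, 0.0289, 0.0319]
tool_rot: [0.765, -0.642, 0.019, -0.043]
ft_force: [2.9, -25.9, -1.9]
grip_width: 0.0159
```

```bash
python3 p2.py .650 .0265 .032 -79.1 1 0
```

```text
[0.0, 0.02, 0.11, -0.01, -0.9]
t 17.7 pos [0.6564 0.0289 0.0319] phi -80.0 F [  2.9 -25.9  -1.9] w 0.0159 tilt [ 0.084  0.041 -0.996] j [0.03 0.63 0.05 0.91 0.04 3.  ]
```

>>> play_rows(
  deltas=[0,-0.15,0,0,0,0,-0.15,0,0,0.5,0,0,-0.15,0,0.5,0,0,-0.15,0,0],
)

```text
clock: 18.2
eef_pos: [0.6563, 0.0279, 0.0312]
tool_rot: [0.755, -0.655, 0.019, -0.02]
ft_force: [-28.0, -5.8, 24.7]
grip_width: 0.0162
```

```bash
python3 p2.py .650 .0265 .032 -79.1 1 0
```

```text
[0.0, 0.01, 0.11, -0.02, -2.8]
t 18.2 pos [0.6563 0.0279 0.0312] phi -81.9 F [-28.   -5.8  24.7] w 0.0162 tilt [ 0.055  0.005 -0.998] j [0.04 0.65 0.09 0.96 0.   3.04]
```

>>> play_rows(
  deltas=[0,0,-0.15,0,-1.5,0,0,-0.15,0,-1.5,0,0,-0.15,0,-1.5],
)

```text
clock: 18.58
eef_pos: [0.6566, 0.028, 0.0303]
tool_rot: [0.781, -0.625, 0.002, 0.0]
ft_force: [-24.0, -6.4, 21.3]
grip_width: 0.0161
```

```bash
python3 p2.py .650 .0265 .032 -79.1 1 0
```

```text
[0.0, 0.0, 0.11, -0.03, 1.7]
t 18.57 pos [0.6566 0.028  0.0303] phi -77.4 F [-24.   -6.4  21.3] w 0.0161 tilt [ 0.003 -0.003 -1.   ] j [ 0.04  0.69  0.17  1.05 -0.    2.97]
```

>>> play_rows(
  deltas=[0.5,0,0,0,0,1,0,0,0,0,1,0,0,-0.3,0,1,0,0,-1,0,1,0,0,-1,0,1,0,0,-1,0],
)

```text
clock: 19.32
eef_pos: [0.6543, 0.0316, 0.2269]
tool_rot: [0.781, -0.624, -0.003, 0.002]
ft_force: [1.7, 1.1, 0.0]
grip_width: 0.085
```

```bash
python3 p2.py .4825 -.268 .16 5.1 11 1
python3 - <<'E'
from icp import *
import cv2
cam("side");cam("top");prep()
z=np.load("fit2.npz");B=z["B"];N=z["N"]
pg=segs(outline(0))
for n in C: cv2.imwrite(f"pics/k5_{n}.png",C[n]["color"])
for k in("side","top"): print(k,refine(B,0,[(k,s) for s in pg],2.5))
print("rod grip side px expected down",pj("side",tf(N,S,[(115,-103,-60),(115,-177,-60)])),tf(N,S,[(225,0,18),(225,75,18),(195,0,18),(-45,0,18)]))
E
```

```text
[1.0, 0.39, 0.35, 0.1, -7.5]
[1.0, 0.34, 0.4, 0.1, -7.5]
[1.0, 0.28, 0.44, 0.1, -7.5]
[1.0, 0.22, 0.47, 0.1, -7.5]
[1.0, 0.16, 0.5, 0.1, -7.5]
[1.0, 0.09, 0.51, 0.1, -7.5]
[1.0, 0.02, 0.52, 0.1, -7.5]
[1.0, -0.04, 0.52, 0.1, -7.5]
[1.0, -0.11, 0.51, 0.1, -7.5]
[1.0, -0.18, 0.49, 0.1, -7.5]
[1.0, -0.24, 0.46, 0.1, -7.5]
t 19.32 pos [0.6543 0.0316 0.2269] phi -77.2 F [1.7 1.1 0. ] w 0.085 tilt [-0.007  0.001 -1.   ] j [0.05 0.57 0.49 1.5  0.   2.97]
side (array([ 0.48472246, -0.29217258,  0.048     ,  1.66349392]), np.float64(0.16559847404357536))
top (array([ 0.48640965, -0.3002188 ,  0.048     ,  1.66100564]), np.float64(0.08492966710915364))
rod grip side px expected down [[241.42091848 236.28519582]
 [219.67182816 235.95421192]] [[ 0.48350435  0.07010299  0.16773024]
 [ 0.40984755  0.05597231  0.16773024]
 [ 0.48874504  0.04278563  0.15649204]
 [ 0.53067061 -0.17575323  0.06658646]]
```

>>> play_rows(
  deltas=[1,0.39,0.35,0.05,-7.5,1,0.34,0.4,0.05,-7.5,1,0.28,0.44,0.05,-7.5,1,0.22,0.47,0.1,-7.5,1,0.16,0.5,0.1,-7.5,1,0.09,0.51,0.1,-7.5,1,0.02,0.52,0.1,-7.5,1,-0.04,0.52,0.1,-7.5,1,-0.11,0.51,0.1,-7.5,1,-0.18,0.49,0.1,-7.5,1,-0.22,0.4,0.1,-7,1,0,0,0,0],
)

```text
clock: 20.92
eef_pos: [0.5068, -0.2742, 0.1869]
tool_rot: [0.997, 0.069, 0.024, 0.002]
ft_force: [-0.6, 0.6, -0.1]
grip_width: 0.0855
```

```bash
python3 p2.py .4825 -.268 .036 5.1 5 1
```

```text
[1.0, -0.1, -0.04, 0.5, 0.6]
[1.0, -0.1, -0.03, 0.5, 0.6]
[1.0, -0.1, -0.03, 0.5, 0.6]
[1.0, -0.1, -0.03, 0.5, 0.6]
[1.0, -0.1, -0.03, 0.5, 0.6]
t 20.93 pos [ 0.5068 -0.2742  0.1869] phi 7.9 F [-0.6  0.6 -0.1] w 0.0855 tilt [ 0.048 -0.001 -0.999] j [-0.51  0.38  0.08  1.23  0.02  0.93]
```

>>> play_rows(
  deltas=[1,-0.1,-0.03,0.48,0.6,1,-0.1,-0.03,0.48,0.6,1,-0.1,-0.03,0.48,0.6,1,-0.08,-0.03,0.48,0.5,1,-0.06,-0.02,0.45,0.3,1,0,0,0,0],
)

```text
clock: 21.68
eef_pos: [0.4961, -0.2663, 0.0467]
tool_rot: [0.998, 0.045, 0.032, 0.003]
ft_force: [0.5, -0.2, 0.6]
grip_width: 0.0858
```

```bash
python3 p2.py .4825 -.268 .034 5.1 1 1
```

```text
[1.0, -0.24, 0.01, 0.2, 0.0]
t 21.68 pos [ 0.4961 -0.2663  0.0467] phi 5.1 F [ 0.5 -0.2  0.6] w 0.0858 tilt [ 0.064 -0.004 -0.998] j [-0.51  0.47 -0.18  0.86  0.03  0.97]
```

>>> play_rows(
  deltas=[1,-0.12,0,0,0,1,-0.12,0,0,0,1,-0.02,0,0.12,0,1,0,0,0.08,0,1,0,0,0,0],
)

```text
clock: 22.3
eef_pos: [0.4845, -0.2691, 0.038]
tool_rot: [0.998, 0.045, 0.036, 0.006]
ft_force: [0.1, -0.8, 0.4]
grip_width: 0.0854
```

```bash
python3 p2.py .4825 -.268 .034 5.1 1 1
```

```text
[1.0, -0.04, -0.02, 0.06, 0.0]
t 22.3 pos [ 0.4845 -0.2691  0.038 ] phi 5.1 F [ 0.1 -0.8  0.4] w 0.0854 tilt [ 0.073 -0.008 -0.997] j [-0.52  0.46 -0.22  0.82  0.03  0.96]
```

>>> play_rows(
  deltas=[1,-0.03,-0.02,0.06,0,0.3,0,0,0,0,0,0,0,0,0,0,0,0,0,0,0,0,0,0,0,0,0,0,0,0],
)

```text
clock: 23.05
eef_pos: [0.4833, -0.2683, 0.0347]
tool_rot: [0.998, 0.045, 0.037, 0.006]
ft_force: [0.5, -0.7, 0.5]
grip_width: 0.0583
```

```bash
python3 p2.py .4825 -.268 .034 5.1 1 1
```

```text
[1.0, -0.01, -0.01, 0.01, 0.0]
t 23.05 pos [ 0.4833 -0.2683  0.0347] phi 5.1 F [ 0.5 -0.7  0.5] w 0.0583 tilt [ 0.074 -0.009 -0.997] j [-0.52  0.46 -0.23  0.81  0.03  0.96]
```

>>> play_rows(
  deltas=[0,0,0,-0.5,0,0,0,0,-0.9,0,0,0,0,-1,0,0,0,0,-0.9,0,0,0,0,-0.4,0],
)

```text
clock: 23.68
eef_pos: [0.4644, -0.2648, 0.2578]
tool_rot: [0.998, 0.045, 0.032, 0.003]
ft_force: [-0.2, 0.0, -1.5]
grip_width: 0.058
```

```bash
python3 - <<'E'
from p2 import *
import p2
# full turn -185.8: forced direction
o,M,f=st(); n=18; p=np.array([.520,.120,.25]); t=-(190.9-f)/n; D=(p-o["eef_pos"])/n/.06
for i in range(n):
    Mi=M@R.from_euler('z',t*i,degrees=True).as_matrix(); print([0]+[round(float(v),2) for v in Mi.T@D]+[round(float(t),1)])
print(o["clock"],o["eef_pos"].round(4),f,o["ft_force"].round(1),o["grip_width"],M[:,2].round(3),o["joint_pos"].round(2))
E
```

```text
[0, 0.08, -0.35, 0.01, -10.3]
[0, 0.14, -0.33, 0.01, -10.3]
[0, 0.2, -0.3, 0.01, -10.3]
[0, 0.25, -0.26, 0.01, -10.3]
[0, 0.29, -0.21, 0.01, -10.3]
[0, 0.33, -0.15, 0.01, -10.3]
[0, 0.35, -0.09, 0.01, -10.3]
[0, 0.36, -0.03, 0.01, -10.3]
[0, 0.36, 0.04, 0.01, -10.3]
[0, 0.35, 0.1, 0.01, -10.3]
[0, 0.32, 0.16, 0.01, -10.3]
[0, 0.29, 0.22, 0.01, -10.3]
[0, 0.25, 0.26, 0.01, -10.3]
[0, 0.19, 0.3, 0.01, -10.3]
[0, 0.14, 0.33, 0.01, -10.3]
[0, 0.07, 0.35, 0.01, -10.3]
[0, 0.01, 0.36, 0.01, -10.3]
[0, -0.05, 0.36, 0.01, -10.3]
23.675 [ 0.4644 -0.2648  0.2578] 5.140623401455286 [-0.2  0.  -1.5] 0.05801522398994124 [ 0.064 -0.003 -0.998] [-0.54  0.25  0.09  1.35  0.03  0.95]
```

>>> play_rows(
  deltas=[0,0.08,-0.35,0,-10.3,0,0.14,-0.33,0,-10.3,0,0.2,-0.3,0,-10.3,0,0.25,-0.26,0,-10.3,0,0.29,-0.21,0,-10.3,0,0.33,-0.15,0,-10.3,0,0.35,-0.09,0,-10.3,0,0.36,-0.03,0,-10.3,0,0.36,0.04,0,-10.3,0,0.35,0.1,0,-10.3,0,0.32,0.16,0,-10.3,0,0.29,0.22,0,-10.3],
)

```text
clock: 25.18
eef_pos: [0.4928, -0.0002, 0.2583]
tool_rot: [0.401, 0.915, 0.011, 0.03]
ft_force: [0.2, 1.3, -0.2]
grip_width: 0.0581
```

```bash
cat > p3.py <<'E'
from p2 import *
def go(p,phi,n,g):  # explicit unwrapped turn
    o,M,f=st(); d=phi-f; d=(d+180)%360-180; t=-d/n; D=(np.array(p)-o["eef_pos"])/n/.06
    for i in range(n):
        Mi=M@R.from_euler('z',t*i,degrees=True).as_matrix(); print([g]+[round(float(v),2) for v in Mi.T@D]+[round(float(t),1)])
    print("t",round(o["clock"],2),"pos",o["eef_pos"].round(4),"phi",round(f,1),"F",o["ft_force"].round(1),"w",round(o["grip_width"],4),"tilt",M[:,2].round(3),"j",o["joint_pos"].round(2))
a=[float(v) for v in sys.argv[1:]]; go(a[:3],a[3],int(a[4]),a[5])
E
python3 p3.py .52 .12 .22 190.9 6 0
```

```text
[0.0, 0.2, 0.28, 0.11, -9.7]
[0.0, 0.15, 0.31, 0.11, -9.7]
[0.0, 0.1, 0.33, 0.11, -9.7]
[0.0, 0.04, 0.34, 0.11, -9.7]
[0.0, -0.02, 0.34, 0.11, -9.7]
[0.0, -0.08, 0.33, 0.11, -9.7]
t 25.18 pos [ 4.928e-01 -2.000e-04  2.583e-01] phi 132.6 F [ 0.2  1.3 -0.2] w 0.0581 tilt [ 0.063 -0.004 -0.998] j [ 0.    0.17 -0.02  1.32 -0.   -0.74]
```

>>> play_rows(
  deltas=[0,0.2,0.28,0.11,-9.7,0,0.15,0.31,0.11,-9.7,0,0.1,0.33,0.11,-9.7,0,0.04,0.34,0.11,-9.7,0,-0.02,0.3,0.1,-9.7,0,-0.05,0.2,0.08,-9.2,0,0,0,0,0],
)

```text
clock: 26.05
eef_pos: [0.5154, 0.1154, 0.2183]
tool_rot: [-0.108, 0.994, -0.006, 0.029]
ft_force: [-0.2, 0.3, -1.2]
grip_width: 0.0579
```

```bash
python3 p3.py .52 .12 .18 190.9 4 0
```

```text
[0.0, -0.01, 0.02, 0.16, 0.4]
[0.0, -0.01, 0.02, 0.16, 0.4]
[0.0, -0.01, 0.02, 0.16, 0.4]
[0.0, -0.01, 0.02, 0.16, 0.4]
t 26.05 pos [0.5154 0.1154 0.2183] phi -167.6 F [-0.2  0.3 -1.2] w 0.0579 tilt [ 0.058 -0.005 -0.998] j [ 0.23  0.26 -0.01  1.25 -0.02 -1.56]
```

>>> play_rows(
  deltas=[0,-0.01,0.02,0.17,0.4,0,-0.01,0.02,0.17,0.4,0,-0.01,0.02,0.17,0.4,0,0,0.02,0.17,0.3,0,0,0,0.12,0,0,0,0,0.12,0,0,0,0,0.12,0],
)

```text
clock: 26.92
eef_pos: [0.5196, 0.1225, 0.1563]
tool_rot: [-0.091, 0.995, -0.001, 0.03]
ft_force: [-3.8, 3.7, 11.4]
grip_width: 0.0582
```

```bash
python3 p3.py .52 .12 .145 190.9 4 0
```

```text
[0.0, 0.0, -0.01, 0.05, -0.1]
[0.0, 0.0, -0.01, 0.05, -0.1]
[0.0, 0.0, -0.01, 0.05, -0.1]
[0.0, 0.0, -0.01, 0.05, -0.1]
t 26.93 pos [0.5196 0.1225 0.1563] phi -169.6 F [-3.8  3.7 11.4] w 0.0582 tilt [ 0.06   0.003 -0.998] j [ 0.24  0.31 -0.11  1.1  -0.01 -1.52]
```

>>> play_rows(
  deltas=[0,0,0.02,0.11,0,0,0,0.02,0.11,0,0,0,0.02,0.1,0],
)

```text
clock: 27.3
eef_pos: [0.5229, 0.1269, 0.1435]
tool_rot: [-0.09, 0.995, -0.001, 0.036]
ft_force: [-3.2, -0.4, 12.4]
grip_width: 0.0578
```

```bash
python3 p3.py .52 .12 .145 190.9 4 0
```

```text
[0.0, 0.02, -0.03, -0.01, -0.1]
[0.0, 0.02, -0.03, -0.01, -0.1]
[0.0, 0.02, -0.03, -0.01, -0.1]
[0.0, 0.02, -0.03, -0.01, -0.1]
t 27.3 pos [0.5229 0.1269 0.1435] phi -169.6 F [-3.2 -0.4 12.4] w 0.0578 tilt [ 0.071  0.004 -0.997] j [ 0.25  0.32 -0.13  1.05 -0.01 -1.51]
```

>>> play_rows(
  deltas=[0,0,0.06,0.1,0,0,0,0,-0.3,0,0,0,0,-0.8,0,0,0,0,-0.9,0],
)

```text
clock: 27.8
eef_pos: [0.5127, 0.1298, 0.2573]
tool_rot: [-0.09, 0.995, -0.002, 0.034]
ft_force: [1.2, -0.1, -1.0]
grip_width: 0.0581
```

```bash
python3 p3.py .52 .12 .26 100 8 0; python3 look.py k6 130,310,150,250 150,310,120,270 2 2
```

```text
[0.0, -0.01, -0.02, -0.0, 11.3]
[0.0, -0.02, -0.02, -0.0, 11.3]
[0.0, -0.02, -0.02, -0.0, 11.3]
[0.0, -0.02, -0.01, -0.0, 11.3]
[0.0, -0.02, -0.01, -0.0, 11.3]
[0.0, -0.03, -0.0, -0.0, 11.3]
[0.0, -0.03, 0.0, -0.0, 11.3]
[0.0, -0.02, 0.01, -0.0, 11.3]
t 27.8 pos [0.5127 0.1298 0.2573] phi -169.6 F [ 1.2 -0.1 -1. ] w 0.0581 tilt [ 0.068  0.002 -0.998] j [ 0.26  0.24  0.06  1.33 -0.02 -1.5 ]
```

```bash
python3 - <<'E'
import numpy as np
# insertion target: jaws on blank at s=28 from centre, tail end bottom at nest (x0,z0), pitch th rel board
from h import *
N=np.load("fit2.npz")["N"]
for th in(10,12,14):
  t=np.radians(th)
  for x0,z0 in((30,25),(14,4),(6,1)):
    P=(x0+118*np.cos(t)-9*np.sin(t),0,z0+118*np.sin(t)+9*np.cos(t)); print(th,x0,z0,np.round(P,1),tf(N,S,[P])[0].round(4),"TCPz",round(tf(N,S,[P])[0][2]-.0043,4))
E
```

```text
10 30 25 [144.6   0.   54.4] [ 0.5001 -0.0164  0.1713] TCPz 0.167
10 14 4 [128.6   0.   33.4] [ 0.5014 -0.0233  0.1459] TCPz 0.1416
10 6 1 [120.6   0.   30.4] [ 0.5026 -0.0295  0.1401] TCPz 0.1358
12 30 25 [143.6   0.   58.3] [ 0.5006 -0.0189  0.1746] TCPz 0.1703
12 14 4 [127.6   0.   37.3] [ 0.5019 -0.0257  0.1492] TCPz 0.1449
12 6 1 [119.6   0.   34.3] [ 0.5031 -0.0319  0.1434] TCPz 0.1391
14 30 25 [142.3   0.   62.3] [ 0.5011 -0.0215  0.1778] TCPz 0.1735
14 14 4 [126.3   0.   41.3] [ 0.5024 -0.0283  0.1523] TCPz 0.148
14 6 1 [118.3   0.   38.3] [ 0.5036 -0.0345  0.1466] TCPz 0.1423
```

```bash
python3 - <<'E'
from p2 import *
o,M,f=st(); n=17; p=np.array([.365,-.026,.255]); t=180.0/n; D=(p-o["eef_pos"])/n/.06
for i in range(n):
    Mi=M@R.from_euler('z',t*i,degrees=True).as_matrix(); print([round(float(v),2) for v in Mi.T@D],round(t,1))
E
```

```text
[0.17, -0.12, -0.0] 10.6
[0.15, -0.15, -0.0] 10.6
[0.12, -0.18, -0.0] 10.6
[0.08, -0.2, -0.0] 10.6
[0.04, -0.21, -0.0] 10.6
[0.01, -0.21, -0.0] 10.6
[-0.03, -0.21, -0.0] 10.6
[-0.07, -0.2, -0.0] 10.6
[-0.11, -0.18, -0.0] 10.6
[-0.14, -0.16, -0.0] 10.6
[-0.17, -0.13, -0.0] 10.6
[-0.19, -0.1, -0.0] 10.6
[-0.2, -0.06, -0.0] 10.6
[-0.21, -0.03, -0.0] 10.6
[-0.21, 0.01, -0.0] 10.6
[-0.21, 0.05, -0.0] 10.6
[-0.19, 0.09, -0.0] 10.6
```

>>> play_rows(
  deltas=[0,0.17,-0.12,0,10.6,0,0.15,-0.15,0,10.6,0,0.12,-0.18,0,10.6,0,0.08,-0.2,0,10.6,0,0.04,-0.21,0,10.6,0,0.01,-0.21,0,10.6,0,-0.03,-0.21,0,10.6,0,-0.07,-0.2,0,10.6,0,-0.11,-0.18,0,10.6,0,-0.14,-0.16,0,10.6,0,-0.17,-0.13,0,10.6,0,-0.19,-0.1,0,10.6],
)

```text
clock: 29.4
eef_pos: [0.4042, 0.0193, 0.2464]
tool_rot: [0.86, 0.509, 0.035, 0.018]
ft_force: [0.4, 0.2, -0.8]
grip_width: 0.0578
```

```bash
python3 p3.py .365 -.026 .255 10.9 6 0
```

```text
[0.0, -0.16, -0.03, -0.03, 8.4]
[0.0, -0.16, -0.01, -0.03, 8.4]
[0.0, -0.16, 0.02, -0.03, 8.4]
[0.0, -0.16, 0.04, -0.03, 8.4]
[0.0, -0.15, 0.06, -0.03, 8.4]
[0.0, -0.14, 0.08, -0.03, 8.4]
t 29.4 pos [0.4042 0.0193 0.2464] phi 61.3 F [ 0.4  0.2 -0.8] w 0.0578 tilt [ 0.078  0.005 -0.997] j [ 0.05 -0.02 -0.26  1.26  0.    0.55]
```

>>> play_rows(
  deltas=[0,-0.16,-0.03,0,8.4,0,-0.16,-0.01,0,8.4,0,-0.16,0.02,0,8.4,0,-0.16,0.04,0,8.4,0,-0.15,0.06,0,8.4,0,-0.1,0.06,0,8,0,0,0,0,0],
)

```text
clock: 30.28
eef_pos: [0.3647, -0.025, 0.2387]
tool_rot: [0.996, 0.082, 0.038, 0.0]
ft_force: [0.6, 0.0, -0.9]
grip_width: 0.0579
```

```bash
python3 p3.py .367 -.024 .11 10.9 4 0
```

```text
[0.0, -0.03, -0.01, 0.54, -0.4]
[0.0, -0.03, -0.01, 0.54, -0.4]
[0.0, -0.03, -0.01, 0.54, -0.4]
[0.0, -0.03, -0.01, 0.54, -0.4]
t 30.27 pos [ 0.3647 -0.025   0.2387] phi 9.4 F [ 0.6  0.  -0.9] w 0.0579 tilt [ 0.075  0.005 -0.997] j [-0.08 -0.09 -0.34  1.25  0.01  1.33]
```

>>> play_rows(
  deltas=[0,-0.03,-0.01,0.54,-0.4,0,-0.03,-0.01,0.54,-0.4,0,-0.03,-0.01,0.54,-0.3,0,-0.03,0,0.5,-0.3,0,0.1,0,0,0,0,0.1,0,0,0],
)

```text
clock: 31.02
eef_pos: [0.382, -0.0204, 0.1096]
tool_rot: [0.994, 0.101, 0.04, 0.001]
ft_force: [1.1, -1.0, -0.9]
grip_width: 0.0583
```

```bash
python3 p3.py .374 -.024 .11 10.9 1 0
```

```text
[0.0, -0.14, 0.03, -0.02, 0.8]
t 31.02 pos [ 0.382  -0.0204  0.1096] phi 11.7 F [ 1.1 -1.  -0.9] w 0.0583 tilt [ 0.081  0.006 -0.997] j [-0.06  0.05 -0.56  0.87  0.01  1.31]
```

>>> play_rows(
  deltas=[0,0.1,0,0,0,0,0.12,0,0,0,0,0.14,0,0,0],
)

```text
clock: 31.4
eef_pos: [0.3817, -0.0202, 0.1105]
tool_rot: [0.995, 0.1, 0.018, 0.005]
ft_force: [-28.9, -7.0, 22.7]
grip_width: 0.058
```

```bash
python3 p3.py .374 -.024 .11 10.9 1 0
```

```text
[0.0, -0.14, 0.04, 0.0, 0.6]
t 31.4 pos [ 0.3817 -0.0202  0.1105] phi 11.5 F [-28.9  -7.   22.7] w 0.058 tilt [ 0.037 -0.007 -0.999] j [-0.05  0.08 -0.52  0.93 -0.01  1.32]
```

>>> play_rows(
  deltas=[0,0.12,0,0,0,0,0.11,0,0,0],
)

```text
clock: 31.65
eef_pos: [0.381, -0.0203, 0.1116]
tool_rot: [0.995, 0.1, 0.004, 0.008]
ft_force: [-19.5, -4.4, 15.6]
grip_width: 0.0578
```

```bash
python3 p3.py .374 -.024 .11 10.9 1 0
```

```text
[0.0, -0.13, 0.04, 0.03, 0.5]
t 31.65 pos [ 0.381  -0.0203  0.1116] phi 11.4 F [-19.5  -4.4  15.6] w 0.0578 tilt [ 0.01  -0.015 -1.   ] j [-0.04  0.1  -0.5   0.96 -0.01  1.33]
```

>>> play_rows(
  deltas=[0,-0.2,0,0,0,0,-0.1,0,-0.7,0,0,0,0,-0.9,0,0,0,0,-0.6,0,0,0.3,0,-0.1,0,0,0.4,0,0,0,0,0.4,-0.05,0,0,0,0.4,-0.05,0,0,0,0.4,-0.05,0,0,0,0.3,-0.05,0,0,0,0.15,0,0,0],
)

```text
clock: 33.02
eef_pos: [0.5097, 0.0206, 0.2732]
tool_rot: [0.994, 0.102, 0.022, 0.009]
ft_force: [-0.7, -0.3, -0.9]
grip_width: 0.0581
```

```bash
python3 p3.py .4995 -.010 .185 10.9 4 0
```

```text
[0.0, -0.08, 0.11, 0.37, 0.2]
[0.0, -0.08, 0.11, 0.37, 0.2]
[0.0, -0.08, 0.11, 0.37, 0.2]
[0.0, -0.08, 0.11, 0.37, 0.2]
t 33.02 pos [0.5097 0.0206 0.2732] phi 11.8 F [-0.7 -0.3 -0.9] w 0.0581 tilt [ 0.045 -0.013 -0.999] j [ 0.05  0.21  0.07  1.39 -0.02  1.42]
```

>>> play_rows(
  deltas=[0,-0.08,0.11,0.36,0.2,0,-0.08,0.11,0.36,0.2,0,-0.08,0.11,0.36,0.2,0,-0.07,0.1,0.3,0.2,0,0,0,0,0],
)

```text
clock: 33.65
eef_pos: [0.5029, -0.0101, 0.1922]
tool_rot: [0.995, 0.096, 0.026, 0.009]
ft_force: [-0.5, 0.0, -1.2]
grip_width: 0.0578
```

```bash
python3 p3.py .5005 -.0170 .172 10.9 2 0;python3 look.py k7 225,325,170,245 225,325,165,265 4 4
```

```text
[0.0, -0.04, 0.05, 0.17, 0.1]
[0.0, -0.04, 0.05, 0.17, 0.1]
t 33.65 pos [ 0.5029 -0.0101  0.1922] phi 11.0 F [-0.5  0.  -1.2] w 0.0578 tilt [ 0.053 -0.013 -0.998] j [-0.01  0.23 -0.12  1.17 -0.01  1.37]
```

View pics/k7.png

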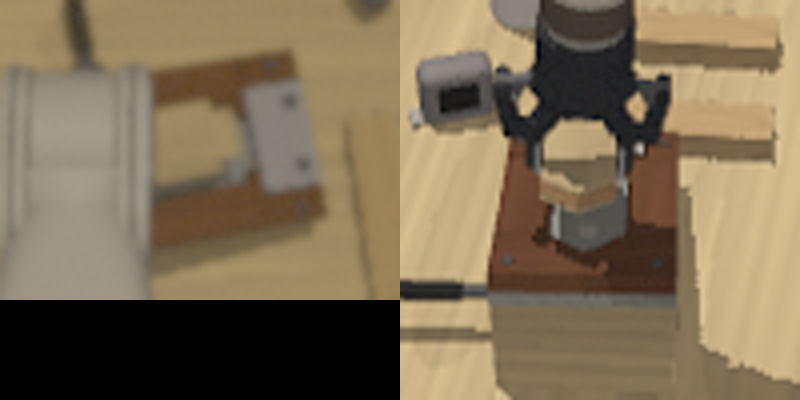

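```bash
cat > bl.py <<'E'
from icp import *
from p import st
cam("top");cam("side");prep();N=np.load("fit2.npz")["N"]
o,M,f=st(); piv=o["eef_pos"]+[0,0,.0043]
ot=segs(np.array(outline(9))-[28,0,0]); ob=segs(np.array(outline(-9))-[28,0,0])
I=[("top",ot[i]) for i in(7,8,0)]+[("side",ot[i]) for i in(3,4)]+[("side",ob[i]) for i in(3,4)]
I+=[("top",(np.array(a,float),np.array(b,float))) for a,b in [((-98,-30,9),(-50,-30,9)),((-98,30,9),(-50,30,9))]]
for pd in(28,30,32,34,36,38):
    q,e=refine([*piv,np.radians(f+90)],np.radians(pd),I,2.5)
    tail=tf(q,np.radians(pd),[(-118,0,-9)])[0]; nn=(tail-N[:3])@T(N,S)*1e3
    tip=(tf(q,np.radians(pd),[(62,0,0)])[0]-N[:3])@T(N,S)*1e3
    print(pd,round(e,3),"off",((q[:2]-piv[:2])*1e3).round(1),"yaw",np.degrees(q[3]-N[3]).round(1),"tail nest",nn.round(1),"tip",tip.round(1))
E
python3 bl.py
```

```text
28 0.605 off [-6.1  4.2] yaw 4.4 tail nest [49.1 -8.5 54. ] tip [226.7   3.3  82. ]
30 0.378 off [  7.6 -13.5] yaw -4.9 tail nest [31.4 -2.6 57.4] tip [207.9 -15.5  91.6]
32 0.385 off [ -0.6 -15.1] yaw 4.2 tail nest [32.2 -9.6 53.5] tip [207.6   1.3  93.8]
34 0.537 off [ -3.9 -11.5] yaw 6.3 tail nest [ 37.5 -10.2  47.8] tip [210.9   5.6  94.4]
36 0.355 off [-2.8 -9.6] yaw 5.3 tail nest [40.1 -9.9 43.3] tip [212.    3.2  95.8]
38 0.417 off [-0.5 -8.4] yaw 3.7 tail nest [42.  -9.6 39.2] tip [212.2  -0.8  97.6]
```

```bash
cat > ins.py <<'E'
from p2 import *
from h import N if False else np
E
cat > ins.py <<'E'
import sys
from p2 import *
import h
N=np.load("fit2.npz")["N"]
def info(th=12,s=33):
    o,M,f=st(); t=np.radians(22+th); a=-M[:,1]*np.cos(t)-M[:,2]*np.sin(t); n=np.cross(a,M[:,0])*1; n*=np.sign(n[2])
    piv=o["eef_pos"]-M[:,2]*.0043
    tail=piv-a*(.09+s/1e3)-n*.009; tip=piv+a*(.09-s/1e3)
    nn=lambda p:((p-N[:3])@h.T(N,h.S)*1e3).round(1)
    print("heading err",np.degrees(np.arctan2(a[1],a[0])-N[3]).round(1),"jaw nest",nn(piv),"tail-bottom",nn(tail),"tip",nn(tip),"F",(o["ft_force"]@h.T(N,h.S)).round(1),"tilt",M[:,2].round(3),"t",o["clock"])
    return o,M,f,tail
def to(x,y,z,phi,n,g=0):
    o,M,f,tail=info(); D=(h.tf(N,h.S,[(x,y,z)])[0]-tail)/n/.06; t=-(phi-f)/n
    print("rows",n,[g]+[round(float(v),3) for v in M.T@D]+[round(float(t),1)],"phi",round(f,1))
a=[float(v) for v in sys.argv[1:]]; to(*a[:4],int(a[4]))
E
python3 ins.py 23 0 12 8.5 4
```

```text
heading err 2.2 jaw nest [160.4  -5.7  77.4] tail-bottom [ 41.2 -10.2  45.9] tip [216.4  -3.9  87.9] F [ 0.2  0.6 -2. ] tilt [ 0.058 -0.013 -0.998] t 33.85
rows 4 [0, -0.051, 0.013, 0.157, 0.7] phi 11.1
```

>>> play_rows(
  deltas=[0,-0.03,0.01,0.16,0.9,0,-0.03,0.01,0.16,0.9,0,-0.02,0.01,0.1,0.5],
)

```text
clock: 34.22
eef_pos: [0.5031, -0.0121, 0.169]
tool_rot: [0.997, 0.076, 0.03, 0.009]
ft_force: [0.7, 0.1, -1.6]
grip_width: 0.058
```

```bash
python3 ins.py 22 0 8 8.5 2
```

```text
heading err 0.0 jaw nest [148.9  -3.5  54.8] tail-bottom [29.7 -4.1 23.2] tip [204.9  -3.5  65.3] F [-0.7 -0.7 -1.5] tilt [ 0.062 -0.013 -0.998] t 34.225
rows 2 [0, -0.042, 0.01, 0.139, 0.1] phi 8.7
```

>>> play_rows(
  deltas=[0,-0.05,0.01,0.08,0,0,-0.04,0.01,0.08,0],
)

```text
clock: 34.48
eef_pos: [0.4979, -0.0144, 0.158]
tool_rot: [0.997, 0.076, 0.03, 0.009]
ft_force: [0.5, -0.1, -1.5]
grip_width: 0.0578
```

```bash
python3 ins.py 21 0 3 8.5 2
```

```text
heading err -0.0 jaw nest [143.6   2.   45. ] tail-bottom [24.4  1.5 13.4] tip [199.6   2.   55.6] F [-0.8 -0.4 -1.3] tilt [ 0.06  -0.013 -0.998] t 34.475
rows 2 [0, 0.007, -0.008, 0.091, 0.1] phi 8.7
```

>>> play_rows(
  deltas=[0,0.01,-0.01,0.09,0,0,0.01,-0.01,0.09,0],
)

```text
clock: 34.72
eef_pos: [0.4995, -0.0132, 0.1466]
tool_rot: [0.997, 0.075, 0.03, 0.009]
ft_force: [-0.7, 0.8, -1.2]
grip_width: 0.0581
```

```bash
python3 ins.py 21 0 -1 8.5 2
```

```text
heading err -0.0 jaw nest [140.1   0.2  34.1] tail-bottom [20.9 -0.3  2.5] tip [196.1   0.2  44.7] F [ 0.4  0.6 -1.4] tilt [ 0.061 -0.013 -0.998] t 34.725
rows 2 [0, -0.005, -0.012, 0.026, 0.1] phi 8.7
```

>>> play_rows(
  deltas=[0,0,0.03,0.05,0,0,0,0.06,0.03,0,0,0,0.06,0.03,0],
)

```text
clock: 35.1
eef_pos: [0.5016, -0.0225, 0.1396]
tool_rot: [0.997, 0.076, 0.03, 0.009]
ft_force: [-0.6, 0.3, -0.9]
grip_width: 0.0579
```

```bash
python3 ins.py 6 0 1 8.5 2
```

```text
heading err -0.0 jaw nest [ 1.287e+02 -1.000e-01  3.120e+01] tail-bottom [ 9.5 -0.7 -0.5] tip [ 1.847e+02 -1.000e-01  4.170e+01] F [ 0.   0.6 -1. ] tilt [ 0.061 -0.013 -0.998] t 35.1
rows 2 [0, -0.004, 0.032, 0.0, 0.1] phi 8.7
```

>>> play_rows(
  deltas=[0,0,0.05,0.02,0,0,0,0.05,0.02,0],
)

```text
clock: 35.35
eef_pos: [0.5029, -0.0291, 0.1373]
tool_rot: [0.997, 0.076, 0.03, 0.009]
ft_force: [-0.5, 0.3, -1.2]
grip_width: 0.0579
```

```bash
python3 ins.py 6 0 1 8.5 2
```

```text
heading err -0.0 jaw nest [ 1.216e+02 -1.000e-01  3.160e+01] tail-bottom [ 2.4 -0.7 -0. ] tip [ 1.776e+02 -1.000e-01  4.210e+01] F [-0.1  0.5 -1.2] tilt [ 0.061 -0.013 -0.998] t 35.35
rows 2 [0, -0.005, -0.024, -0.02, 0.1] phi 8.7
```

>>> play_rows(
  deltas=[0,0,0.05,0.02,0,0,0,0.05,0.02,0],
)

```text
clock: 35.6
eef_pos: [0.5026, -0.0288, 0.1362]
tool_rot: [0.997, 0.077, 0.03, 0.001]
ft_force: [-5.3, 11.1, 8.1]
grip_width: 0.058
```

```bash
python3 ins.py 6 0 1 8.5 2
```

```text
heading err 0.3 jaw nest [121.5   0.2  30.5] tail-bottom [ 2.8 -1.  -3. ] tip [177.3   0.4  41.9] F [14.1  3.1  3.1] tilt [ 0.059  0.003 -0.998] t 35.6
rows 2 [0, -0.006, -0.012, -0.042, 0.2] phi 8.9
```

>>> play_rows(
  deltas=[0,0,-0.02,0.02,0,0,0,0,0,0,0.9,0,0,0,0,1,0,0,0,0,1,0,0,0,0,1,0,0,-0.3,0,1,0,0,-0.6,0,1,0,-0.4,-0.4,0],
)

```text
clock: 36.6
eef_pos: [0.4934, -0.0057, 0.2129]
tool_rot: [0.997, 0.076, 0.028, 0.001]
ft_force: [0.4, 0.2, 0.2]
grip_width: 0.0852
```

```bash
cat > seat.py <<'E'
from icp import *
cam("top");cam("side");prep();N=np.load("fit2.npz")["N"]
for n in C: cv2.imwrite(f"pics/s_{n}.png",C[n]["color"])
g=segs(np.array(outline(0)))
for nm,I in (("side",[("side",s) for s in g[2:6]]),("top",[("top",s) for s in g[2:6]])):
    for z in (18,22,26,34):
        p=tf(N,S,[(92.5,0,z)])[0]; q,e=refine([*p,N[3]],S,I,2.5); print(nm,z,round(e,3),((q[:3]-N[:3])@T(N,S)*1e3).round(1),"dyaw",np.degrees(q[3]-N[3]).round(2))
o=[]
for n,(x0,x1,y0,y1) in(("top",(220,320,180,250)),("side",(235,335,180,250))):
    k=4;im=np.clip(255*(C[n]["color"][y0:y1,x0:x1]/255.)**.6,0,255).astype('u1');o.append(cv2.resize(im,None,fx=k,fy=k,interpolation=cv2.INTER_CUBIC))
cv2.imwrite("pics/s.png",np.hstack(o))
E
python3 p3.py .5 -.05 .2 8.7 1 1; python3 seat.py
```

```text
[1.0, -0.01, 0.74, 0.22, -0.0]
t 36.6 pos [ 0.4934 -0.0057  0.2129] phi 8.7 F [0.4 0.2 0.2] w 0.0852 tilt [ 0.056  0.001 -0.998] j [-0.01  0.19 -0.11  1.22  0.    1.41]
side 18 0.216 [100.9  -2.   14.6] dyaw -0.82
side 22 0.604 [75.9  0.6 28.7] dyaw -2.2
side 26 0.617 [80.6  0.7 30.8] dyaw -2.2
side 34 0.658 [87.7 -3.3 36. ] dyaw 7.13
top 18 0.147 [90.5 -0.5 18.8] dyaw -0.57
top 22 0.15 [90.8 -0.2 22.7] dyaw -0.52
top 26 0.113 [92.9 -0.1 25.8] dyaw -0.84
top 34 0.114 [86.   1.  36.6] dyaw -1.17
```

```bash
python3 - <<'E'
import sys
from h import *
N=np.load("fit2.npz")["N"]; print(tf(N,S,[(130,0,18),(110,0,18)]))
E
python3 p3.py .5015 -.0148 .145 8.7 4 0
```

```text
[[ 0.50009988 -0.01640197  0.13214261]
 [ 0.50359368 -0.03461354  0.12465048]]
[0.0, 0.01, 0.05, 0.29, 0.1]
[0.0, 0.01, 0.05, 0.29, 0.1]
[0.0, 0.01, 0.05, 0.29, 0.1]
[0.0, 0.01, 0.05, 0.29, 0.1]
t 36.7 pos [ 0.4943 -0.0038  0.2143] phi 9.0 F [ 0.2 -0.6 -0.6] w 0.0853 tilt [ 0.06   0.002 -0.998] j [-0.01  0.19 -0.11  1.21  0.    1.41]
```

>>> play_rows(
  deltas=[0,0.01,0,0,0,0,0.01,0.05,0.1,0,0,0.01,0.06,0.2,0,0,0.01,0.06,0.3,0,0,0.01,0.06,0.3,0,0,0,0,0.25,0,0,0,0,0,0],
)

```text
clock: 37.58
eef_pos: [0.5055, -0.0229, 0.1459]
tool_rot: [0.997, 0.076, 0.033, 0.004]
ft_force: [-0.3, -0.6, -0.1]
grip_width: -0.0002
```

```bash
python3 p3.py .5 -.0164 .137 8.7 1 0
```

```text
[0.0, -0.08, -0.12, 0.14, 0.0]
t 37.58 pos [ 0.5055 -0.0229  0.1459] phi 8.7 F [-0.3 -0.6 -0.1] w -0.0002 tilt [ 0.065 -0.003 -0.998] j [-0.04  0.26 -0.21  1.04 -0.    1.37]
```

>>> play_rows(
  deltas=[0,-0.03,-0.03,0.08,0,0,-0.03,-0.03,0.06,0,0,0,0,0.05,0,0,0,0,0.05,0],
)

```text
clock: 38.08
eef_pos: [0.5061, -0.0228, 0.1444]
tool_rot: [0.996, 0.074, 0.041, 0.006]
ft_force: [-12.1, 2.0, 28.7]
grip_width: 0.0001
```

```bash
python3 p3.py .5 -.0164 .137 8.7 1 0
```

```text
[0.0, -0.09, -0.12, 0.11, -0.2]
t 38.08 pos [ 0.5061 -0.0228  0.1444] phi 8.5 F [-12.1   2.   28.7] w 0.0001 tilt [ 0.083 -0.005 -0.997] j [-0.04  0.25 -0.23  1.01 -0.    1.38]
```

>>> play_rows(
  deltas=[0,0,0,-0.5,0,0,0,-0.3,-0.9,0,0,0,-0.9,0,0,0,0,-0.9,0,0,0,0,-0.9,0,0,0,0,-0.9,0,0],
)

```text
clock: 38.83
eef_pos: [0.4633, 0.2095, 0.2173]
tool_rot: [0.997, 0.068, 0.036, 0.006]
ft_force: [0.7, 0.3, -0.2]
grip_width: -0.0006
```

```bash
python3 p3.py .5 -.0164 .137 8.7 1 0; python3 seat.py; python3 - <<'E'
from icp import *
cam("top");cam("side");prep();N=np.load("fit2.npz")["N"]
g=segs(np.array(outline(0)))
# slopes free: tail bottom at (x0,0), pitch th
for th in(0,2,4,5.7,7):
  t=np.radians(th)
  for x0 in(3,8,13):
    Pc=np.array((x0+90*np.cos(t)-18*np.sin(t),0,90*np.sin(t)+18*np.cos(t))); p=tf(N,S,[Pc])[0]
    q,e=refine([*p,N[3]],S+t,[(c,s) for c in("top","side") for s in g[2:6]],2.5)
    print(th,x0,round(e,3),((q[:3]-N[:3])@T(N,S)*1e3-Pc).round(1),np.degrees(q[3]-N[3]).round(2))
E
```

```text
[0.0, 0.0, 3.79, 1.41, -0.9]
t 38.83 pos [0.4633 0.2095 0.2173] phi 7.8 F [ 0.7  0.3 -0.2] w -0.0006 tilt [ 0.072 -0.007 -0.997] j [ 0.45  0.21 -0.07  1.23 -0.04  1.88]
side 18 0.653 [82.4 -0.1 22.1] dyaw 5.46
side 22 0.64 [86.2 -0.5 24.5] dyaw 7.32
side 26 0.617 [89.7  0.  27.1] dyaw 8.7
side 34 0.664 [97.8  0.4 31.8] dyaw 8.62
top 18 0.224 [90.4 -1.2 18.9] dyaw -2.83
top 22 0.222 [91.6 -1.  22.4] dyaw -2.8
top 26 0.219 [92.8 -0.7 25.9] dyaw -2.81
top 34 0.206 [95.2 -0.1 32.9] dyaw -2.66
0 3 0.722 [-6.7 -0.2  2.7] -2.64
0 8 0.69 [-10.5  -0.2   4.2] -2.26
0 13 0.664 [-14.5  -0.2   5.9] -2.28
2 3 0.645 [-3.1 -0.2  1.3] -2.42
2 8 0.62 [-6.3 -0.1  2.5] -2.6
2 13 0.609 [-10.   -0.2   4.1] -2.31
4 3 0.623 [ 1.7 -0.3 -0.7] -2.64
4 8 0.587 [-2.2 -0.1  0.9] -2.56
4 13 0.591 [-5.8 -0.1  2.3] -2.6
5.7 3 0.62 [ 5.6 -0.3 -2.3] -2.61
5.7 8 0.618 [ 2.1 -0.2 -0.8] -2.51
5.7 13 0.646 [-1.8 -0.1  0.7] -2.28
7 3 0.636 [ 8.6 -0.3 -3.5] -2.19
7 8 0.661 [ 4.7 -0.2 -1.9] -2.07
7 13 0.682 [ 1.  -0.1 -0.4] -1.78
```

View pics/s.png

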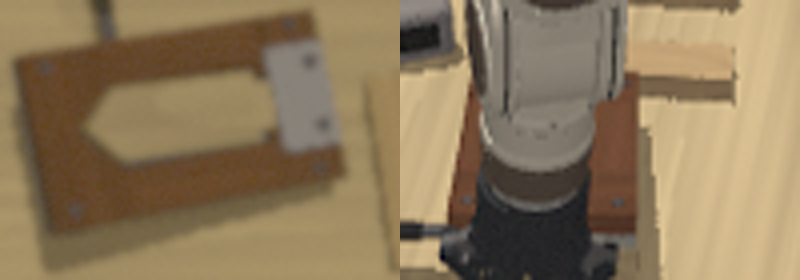

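>>> play_rows(
  deltas=[0,-0.6,0.3,-0.2,0,0,-0.7,0.3,-0.2,0,0,-0.7,0.3,-0.2,0,0,-0.4,0.2,0,0],
)

```text
clock: 39.52
eef_pos: [0.3244, 0.1168, 0.2404]
tool_rot: [0.997, 0.065, 0.032, 0.009]
ft_force: [0.9, 0.3, 0.7]
grip_width: 0.0002
```

```bash
cat > cmp.py <<'E'
from icp import *
import sys
N=np.load("fit2.npz")["N"]; g=segs(np.array(outline(0)))
cam("top");cam("side"); now={n:C[n]["color"].copy() for n in C}
def run(lbl):
    prep()
    for n in("top","side"):
        p=tf(N,S,[(92.5,0,18)])[0]; q,e=refine([*p,N[3]],S,[(n,s) for s in g[2:6]],2.5)
        # tip and shoulder pixel positions
        print(lbl,n,round(e,3),((q[:3]-N[:3])@T(N,S)*1e3).round(1),np.degrees(q[3]-N[3]).round(2),"tip px",pj(n,tf(q,S,[(90,0,0)]))[0].round(2))
for n in C: C[n]["color"]=cv2.imread(f"pics/{n}0.png")
run("orig")
for n in C: C[n]["color"]=now[n]; cv2.imwrite(f"pics/c_{n}_{sys.argv[1]}.png",now[n])
run("now")
# side-view column/row profile along the nest centre line near the tip: brightness from x=150..215 on z=18
for lbl in("orig","now"):
    im=cv2.imread("pics/side0.png") if lbl=="orig" else now["side"]
    gr=cv2.cvtColor(im,cv2.COLOR_BGR2GRAY)
    uv=pj("side",tf(N,S,[(x,0,18) for x in range(150,222,4)])).astype('f4'); print(lbl,"side",cv2.remap(gr,uv[:,None,0],uv[:,None,1],cv2.INTER_LINEAR).ravel())
    im=cv2.imread("pics/top0.png") if lbl=="orig" else now["top"]
    gr=cv2.cvtColor(im,cv2.COLOR_BGR2GRAY)
    uv=pj("top",tf(N,S,[(x,0,18) for x in range(150,222,4)])).astype('f4'); print(lbl,"top",cv2.remap(gr,uv[:,None,0],uv[:,None,1],cv2.INTER_LINEAR).ravel())
E
python3 cmp.py a; python3 p3.py .5 -.0164 .137 8.7 1 0
```

```text
orig top 0.195 [89.8 -0.3 19.1] 0.22 tip px [240.81 213.22]
orig side 0.125 [97.9 -1.1 15.8] 0.35 tip px [270.55 227.05]
now top 0.211 [90.2 -1.2 18.9] -2.82 tip px [240.38 211.65]
now side 0.277 [82.2 -0.7 22.2] -3.12 tip px [269.3  222.98]
orig side [122 121 121 121 122 123 124 125 113  97  65  48  40  38  36  36  36  36]
orig top [90 91 91 92 90 85 72 53 39 36 37 35 35 36 36 34 34 33]
now side [111  92  75  60  51  48  47  48  51  54  55  50  38  37  37  37  36  36]
now top [87 87 87 87 83 75 61 46 37 35 37 35 35 33 35 34 36 33]
[0.0, 2.52, 2.53, 1.93, -1.2]
t 39.62 pos [0.3235 0.1164 0.2399] phi 7.5 F [ 0.5 -0.1 -0.1] w 0.0002 tilt [ 0.063 -0.014 -0.998] j [ 0.38 -0.12 -0.36  1.27 -0.04  1.82]
```

```bash
python3 - <<'E'
from h import *
N=np.load("fit2.npz")["N"]; print(tf(N,S,[(138,0,22),(138,0,18)]))
E
python3 p3.py .4985 -.011 .19 9.2 6 1
```

```text
[[ 0.49898468 -0.01058893  0.1388482 ]
 [ 0.49870236 -0.00911734  0.13513947]]
[1.0, 0.43, 0.41, 0.17, -0.3]
[1.0, 0.42, 0.41, 0.17, -0.3]
[1.0, 0.42, 0.41, 0.17, -0.3]
[1.0, 0.42, 0.42, 0.17, -0.3]
[1.0, 0.42, 0.42, 0.17, -0.3]
[1.0, 0.42, 0.42, 0.17, -0.3]
t 39.62 pos [0.3235 0.1164 0.2399] phi 7.5 F [ 0.5 -0.1 -0.1] w 0.0002 tilt [ 0.063 -0.014 -0.998] j [ 0.38 -0.12 -0.36  1.27 -0.04  1.82]
```

>>> play_rows(
  deltas=[1,0.4,0.4,0.05,-0.3,1,0.4,0.4,0.05,-0.3,1,0.4,0.4,0.1,-0.3,1,0.4,0.4,0.15,-0.3,1,0.4,0.4,0.2,-0.3,1,0.25,0.25,0.2,-0.2,1,0,0,0,0],
)

```text
clock: 40.5
eef_pos: [0.4877, -0.0101, 0.2013]
tool_rot: [0.997, 0.073, 0.031, 0.009]
ft_force: [-1.6, 0.7, 0.3]
grip_width: 0.0854
```

```bash
python3 p3.py .499 -.0105 .141 9.2 4 1
```

```text
[1.0, 0.03, 0.0, 0.25, -0.2]
[1.0, 0.03, 0.0, 0.25, -0.2]
[1.0, 0.03, 0.0, 0.25, -0.2]
[1.0, 0.03, 0.0, 0.25, -0.2]
t 40.5 pos [ 0.4877 -0.0101  0.2013] phi 8.4 F [-1.6  0.7  0.3] w 0.0854 tilt [ 0.064 -0.014 -0.998] j [-0.01  0.18 -0.15  1.17 -0.01  1.41]
```

>>> play_rows(
  deltas=[1,0.04,0,0.25,-0.2,1,0.03,0,0.25,-0.2,1,0.03,0,0.25,-0.2,1,0.03,0,0.2,-0.2,1,0,0,0,0],
)

```text
clock: 41.12
eef_pos: [0.4975, -0.0092, 0.1404]
tool_rot: [0.996, 0.081, 0.03, 0.009]
ft_force: [-0.8, 0.4, 0.3]
grip_width: 0.0857
```

```bash
python3 p3.py .499 -.0105 .140 9.2 1 1
```

```text
[1.0, 0.02, 0.03, 0.01, 0.1]
t 41.12 pos [ 0.4975 -0.0092  0.1404] phi 9.3 F [-0.8  0.4  0.3] w 0.0857 tilt [ 0.061 -0.014 -0.998] j [-0.01  0.25 -0.23  1.03 -0.01  1.4 ]
```

>>> play_rows(
  deltas=[0.6,0.02,0.02,0.01,0,0.3,0,0,0,0,0,0,0,0,0,0,0,0,0,0],
)

```text
clock: 41.62
eef_pos: [0.5011, -0.0104, 0.1425]
tool_rot: [0.996, 0.081, 0.033, 0.01]
ft_force: [0.2, -1.0, -1.0]
grip_width: 0.0567
```

```bash
python3 p3.py .499 -.0105 .140 9.2 1 1; python3 -c "
from h import *
N=np.load('fit2.npz')['N'];o=bot.get_obs();print((o['eef_pos']-N[:3])@T(N,S)*1e3)"
```

```text
[1.0, -0.04, -0.01, 0.04, 0.1]
t 41.62 pos [ 0.5011 -0.0104  0.1425] phi 9.3 F [ 0.2 -1.  -1. ] w 0.0567 tilt [ 0.067 -0.014 -0.998] j [-0.01  0.25 -0.23  1.03 -0.01  1.4 ]
[139.18489231  -2.07252786  25.50200365]
```

>>> play_rows(
  deltas=[0,-0.04,0,0,-0.2,0,-0.01,0,0,0,0.74,0,0,0,0,0.74,0,0,0,0],
)

```text
clock: 42.12
eef_pos: [0.4984, -0.0109, 0.1425]
tool_rot: [0.996, 0.082, 0.034, 0.01]
ft_force: [0.0, -0.0, 1.3]
grip_width: 0.0634
```

```bash
python3 p3.py .499 -.0105 .140 9.2 1 1; python3 -c "
from h import *
N=np.load('fit2.npz')['N'];o=bot.get_obs();print((o['eef_pos']-N[:3])@T(N,S)*1e3)"
```

```text
[1.0, 0.01, -0.01, 0.04, 0.3]
t 42.12 pos [ 0.4984 -0.0109  0.1425] phi 9.5 F [ 0.  -0.   1.3] w 0.0634 tilt [ 0.069 -0.014 -0.998] j [-0.01  0.24 -0.23  1.02 -0.01  1.39]
[139.24409579   0.64001072  25.48097304]
```

>>> play_rows(
  deltas=[1,0,0,0,0,1,0,0,-0.1,0,1,0,0,-0.5,0,0.5,0,0,-0.1,0,0,0,0.05,0,0,0,0,0.05,0,0,0,0,0.05,0.2,0,0,0,0,0.25,0,0,0,0,0.1,0],
)

```text
clock: 43.25
eef_pos: [0.4963, -0.0204, 0.1479]
tool_rot: [0.996, 0.082, 0.03, 0.009]
ft_force: [-0.8, -0.7, 0.1]
grip_width: 0.0002
```

```bash
python3 p3.py .5 -.0164 .140 9.2 1 1
```

```text
[1.0, 0.06, -0.06, 0.13, 0.3]
t 43.25 pos [ 0.4963 -0.0204  0.1479] phi 9.5 F [-0.8 -0.7  0.1] w 0.0002 tilt [ 0.061 -0.014 -0.998] j [-0.03  0.24 -0.22  1.05 -0.01  1.37]
```

>>> play_rows(
  deltas=[0,0.06,0,0.08,0,0,0.01,0,0.08,0,0,0,0,0.06,0,0,0,0,0.05,0],
)

```text
clock: 43.75
eef_pos: [0.5016, -0.0199, 0.1313]
tool_rot: [0.996, 0.082, 0.03, 0.009]
ft_force: [-8.8, -0.3, 22.3]
grip_width: -0.0001
```

```bash
python3 p3.py .5 -.0164 .140 9.2 1 1
```

```text
[1.0, -0.01, -0.06, -0.15, 0.3]
t 43.75 pos [ 0.5016 -0.0199  0.1313] phi 9.5 F [-8.8 -0.3 22.3] w -0.0001 tilt [ 0.06  -0.013 -0.998] j [-0.03  0.27 -0.23  1.01 -0.01  1.37]
```

>>> play_rows(
  deltas=[0,0,0,-0.4,0,0,0,-0.2,-0.9,0,0,-0.3,-0.5,-0.5,0,0,-0.7,-0.4,0,0,0,-0.8,-0.4,0,0,0,-0.8,-0.2,0,0,0,-0.5,0,0,0],
)

```text
clock: 44.62
eef_pos: [0.2931, 0.0544, 0.2303]
tool_rot: [0.996, 0.082, 0.034, 0.008]
ft_force: [-0.4, 0.0, -0.8]
grip_width: 0.0001
```

```bash
python3 cmp.py b; sed -i 's/P=np.load/P=np.load/' chk.py; python3 chk.py; python3 p3.py .33 .1 .24 9 1 0
python3 - <<'E'
import cv2,numpy as np
# anything else changed? compare full frames against the first
for n in("top","side"):
    d=cv2.absdiff(cv2.imread(f"pics/{n}0.png"),cv2.imread(f"pics/c_{n}_b.png")).max(2); m=(cv2.GaussianBlur(d,(5,5),0)>25).astype('u1')
    k,_,s,c=cv2.connectedComponentsWithStats(m); print(n,[(*s[i][:4].tolist(),) for i in range(1,k) if s[i][4]>12])
E
```

```text
orig top 0.195 [89.8 -0.3 19.1] 0.22 tip px [240.81 213.22]
orig side 0.125 [97.9 -1.1 15.8] 0.35 tip px [270.55 227.05]
now top 0.214 [88.8  0.8 19.5] -0.77 tip px [241.1  213.04]
now side 0.12 [96.9  0.4 16.2] -0.49 tip px [270.62 226.79]
orig side [122 121 121 121 122 123 124 125 113  97  65  48  40  38  36  36  36  36]
orig top [90 91 91 92 90 85 72 53 39 36 37 35 35 36 36 34 34 33]
now side [120 120 121 121 122 124 125 126 113  96  67  49  38  37  37  36  36  36]
now top [88 88 88 89 88 81 66 46 37 34 35 33 34 34 34 35 35 33]
drilled [0.4601 0.3133 0.084  1.3219] 0.2422546322270319 along -0.0036008025455832524 across -0.002853658993240924 dyaw 0.42744466020060384
[0.0, 0.7, -0.65, -0.12, 0.4]
t 44.83 pos [0.2956 0.0543 0.2309] phi 9.4 F [0.4 0.  0. ] w -0.0001 tilt [ 0.07  -0.01  -0.997] j [ 0.21 -0.22 -0.47  1.26 -0.02  1.61]
top [(344, 206, 6, 16), (329, 224, 17, 4), (194, 258, 279, 162), (254, 361, 15, 24), (263, 392, 14, 28)]
side [(315, 2, 245, 338), (536, 129, 7, 13), (282, 168, 23, 31), (243, 295, 37, 48), (263, 303, 5, 9), (276, 315, 7, 14), (251, 323, 5, 9), (263, 332, 11, 19)]
```

```bash
python3 -c "
from workcell import ticket
print(ticket.job_done())"
```

```text
the job is handed in; nothing more can be done
None
```

The job is done and handed in at about 45 s of the 72 s allowed. The drilled gusset is on the finished pile, the knockout rod is back down, and the blank is seated in the nest with its tail under the lip.

**How it went:**
- **Drilled gusset:** I pushed the rod to its upper stop by the grip, took the tilted gusset out and pressed it flat on the pile, pointing the same way as the others. I then pushed the rod down to its lower stop.
- **Blank:** I tilted it in the grip over the jig's high end and slid its tail under the lip. The first release left it turned about 3° and standing about 10 mm proud. I gripped it again, centred it, let it drop and pressed it down with about 22 N.

**Last checks:**
- **Nest:** The blank's tip is within about 0.3 px of where the seated drilled gusset was, in both cameras. The height where the fingers touched it agrees with flush. Its fitted angle is off by 0.5 to 0.8°, which is within the pocket's clearance.
- **Pile:** The gusset lies flat, within about 3 to 4 mm and 0.5° of the fitted pile.
- **Stapler, glue bottle and tape measure:** Comparing the first and last pictures showed no change where they stand.
- **Robot:** It was clear of everything at the end.

**What disagreed:** The tool drifted up to about 6° off vertical during the work. I levelled it twice against fixed parts, and about 4° remained at the end. My view of the seated blank is by measurement only, because all 12 picture views were already used.

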